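# Spread root slices on a sample dryer and fit its hold-down plate

## Task

Spread the heap of root slices over the whole bed of the little dryer, leaving no quarter of it empty, in a single layer with about a finger's width between neighbours. Then lower the hold-down plate level over the two guide pins until it rests fully home on its pillars, swing both keeper arms right in over the plate, and only then press the green start button. Leave the other things on the bench where they are.

Things in the scene. Friction and masses are not known exactly. Their poses are not given: they have to be found in the camera images.
- bed (a point): centre of the dryer's drying bed, on the surface of the perforated sheet, 80 mm above the bench; x points to the back of the dryer, y to its left, z up. The bed is 140 mm (x) by 180 mm (y) inside a lip 5 mm high and 4 mm thick; these x and y axes divide it into its four quarters
- dryer: the dryer, a fixed white box; origin on the bench under bed, same axes. It reaches from 152 mm in front (-x) of the origin to 110 mm behind it and 167 mm to either side, its top 80 mm up. Posts 20 mm across stand at x = 0, y = +-138 mm and carry the keeper arms
- seat (a point): centre of the plane of the four pillar tops, 30 mm above bed, same axes: the underside of the hold-down plate rests here when home. The pillars, 16 mm in diameter and 30 mm tall, stand on the sheet at x = +-83, y = +-103 mm; those at (+83, +103) and (-83, -103) carry brass guide pins 8 mm in diameter and another 30 mm tall, the last 8 mm tapering to 3 mm
- plate_handle (a point): middle of the black grip bar of the loose hold-down plate (about 380 g), 39 mm above the plate's underside and so 39 mm above seat when home. The bar lies along the plate's y: 110 mm long, 12 mm wide (along x), 16 mm tall, on end posts 12 mm thick, 26 mm free below it. The plate starts flat on the bench
- plate_hole (a point): underside mouth of one of the plate's two 11 mm holes, at (+83, +103) mm from the plate's centre in its own axes; the other is at (-83, -103), so the plate is the same after a half turn. Plate: slotted aluminium, 190 mm (x) by 230 mm (y), 5 mm thick; its x goes along the dryer's x, either way round
- keeper_left (a joint): angle of the left (+y) keeper arm about its upright post: 0 to 0.45 is swung out (at 0 it points to the dryer's -x, 0.5 rad outwards); it turns anticlockwise from above, points straight in over the plate at 2.07 and stops at 2.09. Light friction holds it. A flat bar 16 mm wide reaching 53 mm from its axis, 2.5 mm above a plate that is home
- keeper_right (a joint): the right (-y) keeper arm, mirror image: same values, but turns clockwise seen from above as it closes
- keeper_left_knob (a point): middle of the upright black knob (16 mm in diameter, 28 mm tall) on the left keeper arm, 45 mm from the arm's axis (which stands at x = 0, y = +138 mm from bed), 138.5 mm above the bench
- keeper_right_knob (a point): the same knob on the right keeper arm, whose axis stands at x = 0, y = -138 mm from bed
- start (a joint): travel of the green start button: 0 released, 0.006 m fully down (about 5 N); it springs back. Press at least 0.004 m
- start_top (a point): top centre of the green start button (26 mm across, in a black collar 42 mm across), on the strip in front of the bed; it is pressed straight down
- slice1_c (a point): centre of a loose root slice, a brown-rimmed pale disc 28 mm across and 20 mm thick (z is its axis), 13 g
- slice2_c (a point): centre of a loose root slice, a brown-rimmed pale disc 28 mm across and 20 mm thick (z is its axis), 13 g, like slice1; may be absent
- slice3_c (a point): centre of a loose root slice, a brown-rimmed pale disc 28 mm across and 20 mm thick (z is its axis), 13 g, like slice1; may be absent
- slice4_c (a point): centre of a loose root slice, a brown-rimmed pale disc 28 mm across and 20 mm thick (z is its axis), 13 g, like slice1
- slice5_c (a point): centre of a loose root slice, a brown-rimmed pale disc 28 mm across and 20 mm thick (z is its axis), 13 g, like slice1
- slice6_c (a point): centre of a loose root slice, a brown-rimmed pale disc 28 mm across and 20 mm thick (z is its axis), 13 g, like slice1; may be absent; starts on top of others
- slice7_c (a point): centre of a loose root slice, a brown-rimmed pale disc 28 mm across and 20 mm thick (z is its axis), 13 g, like slice1; may be absent; starts on top of others
- slice8_c (a point): centre of a loose root slice, a brown-rimmed pale disc 28 mm across and 20 mm thick (z is its axis), 13 g, like slice1; may be absent; starts on top of others
- beaker: bystander: a clear glass beaker, 70 mm across and 85 mm tall, open at the top; origin at the centre of its underside
- sample_jar: bystander: an amber jar with a red cap, 52 mm across and 70 mm tall; origin at the centre of its underside
- solvent_bottle: bystander: an amber solvent bottle with a red cap, 84 mm across and 170 mm tall; origin at the centre of its underside
- petri_stack: bystander: a stack of clear dishes, 90 mm across and 30 mm high; origin at the centre of its underside
- tweezers: bystander: steel tweezers lying flat, 130 mm long, 8 to 12 mm wide, 6 mm high; origin at the centre of its underside

How it is judged (in metres and radians):
On the way, in this order (a step that is already met when the one before it is completed fails the run):
1. every slice lies in one layer on the bed, apart from its neighbours, with at least one slice in each quarter (z of slice1_c in the frame of bed between 0 and 0.018 m and x of slice1_c in the frame of bed between -0.062 and 0.062 m and y of slice1_c in the frame of bed between -0.082 and 0.082 m and z of slice2_c in the frame of bed between 0 and 0.018 m and x of slice2_c in the frame of bed between -0.062 and 0.062 m and y of slice2_c in the frame of bed between -0.082 and 0.082 m and z of slice3_c in the frame of bed between 0 and 0.018 m and x of slice3_c in the frame of bed between -0.062 and 0.062 m and y of slice3_c in the frame of bed between -0.082 and 0.082 m and z of slice4_c in the frame of bed between 0 and 0.018 m and x of slice4_c in the frame of bed between -0.062 and 0.062 m and y of slice4_c in the frame of bed between -0.082 and 0.082 m and z of slice5_c in the frame of bed between 0 and 0.018 m and x of slice5_c in the frame of bed between -0.062 and 0.062 m and y of slice5_c in the frame of bed between -0.082 and 0.082 m and z of slice6_c in the frame of bed between 0 and 0.018 m and x of slice6_c in the frame of bed between -0.062 and 0.062 m and y of slice6_c in the frame of bed between -0.082 and 0.082 m and z of slice7_c in the frame of bed between 0 and 0.018 m and x of slice7_c in the frame of bed between -0.062 and 0.062 m and y of slice7_c in the frame of bed between -0.082 and 0.082 m and z of slice8_c in the frame of bed between 0 and 0.018 m and x of slice8_c in the frame of bed between -0.062 and 0.062 m and y of slice8_c in the frame of bed between -0.082 and 0.082 m and horizontal distance between slice1_c and slice2_c above 0.036 m and horizontal distance between each of slice1_c, slice2_c and slice3_c above 0.036 m and horizontal distance between each of slice1_c, slice2_c, slice3_c and slice4_c above 0.036 m and horizontal distance between each of slice1_c, slice2_c, slice3_c, slice4_c and slice5_c above 0.036 m and horizontal distance between each of slice1_c, slice2_c, slice3_c, slice4_c, slice5_c and slice6_c above 0.036 m and horizontal distance between each of slice1_c, slice2_c, slice3_c, slice4_c, slice5_c, slice6_c and slice7_c above 0.036 m and horizontal distance between each of slice1_c, slice2_c, slice3_c, slice4_c, slice5_c, slice6_c, slice7_c and slice8_c above 0.036 m and ((x of slice1_c in the frame of bed below 0 m and y of slice1_c in the frame of bed below 0 m) or (x of slice2_c in the frame of bed below 0 m and y of slice2_c in the frame of bed below 0 m) or (x of slice3_c in the frame of bed below 0 m and y of slice3_c in the frame of bed below 0 m) or (x of slice4_c in the frame of bed below 0 m and y of slice4_c in the frame of bed below 0 m) or (x of slice5_c in the frame of bed below 0 m and y of slice5_c in the frame of bed below 0 m) or (x of slice6_c in the frame of bed below 0 m and y of slice6_c in the frame of bed below 0 m) or (x of slice7_c in the frame of bed below 0 m and y of slice7_c in the frame of bed below 0 m) or (x of slice8_c in the frame of bed below 0 m and y of slice8_c in the frame of bed below 0 m)) and ((x of slice1_c in the frame of bed below 0 m and y of slice1_c in the frame of bed above 0 m) or (x of slice2_c in the frame of bed below 0 m and y of slice2_c in the frame of bed above 0 m) or (x of slice3_c in the frame of bed below 0 m and y of slice3_c in the frame of bed above 0 m) or (x of slice4_c in the frame of bed below 0 m and y of slice4_c in the frame of bed above 0 m) or (x of slice5_c in the frame of bed below 0 m and y of slice5_c in the frame of bed above 0 m) or (x of slice6_c in the frame of bed below 0 m and y of slice6_c in the frame of bed above 0 m) or (x of slice7_c in the frame of bed below 0 m and y of slice7_c in the frame of bed above 0 m) or (x of slice8_c in the frame of bed below 0 m and y of slice8_c in the frame of bed above 0 m)) and ((x of slice1_c in the frame of bed above 0 m and y of slice1_c in the frame of bed below 0 m) or (x of slice2_c in the frame of bed above 0 m and y of slice2_c in the frame of bed below 0 m) or (x of slice3_c in the frame of bed above 0 m and y of slice3_c in the frame of bed below 0 m) or (x of slice4_c in the frame of bed above 0 m and y of slice4_c in the frame of bed below 0 m) or (x of slice5_c in the frame of bed above 0 m and y of slice5_c in the frame of bed below 0 m) or (x of slice6_c in the frame of bed above 0 m and y of slice6_c in the frame of bed below 0 m) or (x of slice7_c in the frame of bed above 0 m and y of slice7_c in the frame of bed below 0 m) or (x of slice8_c in the frame of bed above 0 m and y of slice8_c in the frame of bed below 0 m)) and ((x of slice1_c in the frame of bed above 0 m and y of slice1_c in the frame of bed above 0 m) or (x of slice2_c in the frame of bed above 0 m and y of slice2_c in the frame of bed above 0 m) or (x of slice3_c in the frame of bed above 0 m and y of slice3_c in the frame of bed above 0 m) or (x of slice4_c in the frame of bed above 0 m and y of slice4_c in the frame of bed above 0 m) or (x of slice5_c in the frame of bed above 0 m and y of slice5_c in the frame of bed above 0 m) or (x of slice6_c in the frame of bed above 0 m and y of slice6_c in the frame of bed above 0 m) or (x of slice7_c in the frame of bed above 0 m and y of slice7_c in the frame of bed above 0 m) or (x of slice8_c in the frame of bed above 0 m and y of slice8_c in the frame of bed above 0 m))), for 0.2 s.
2. the hold-down plate is home on all four pillars over both pins (horizontal distance between plate_handle and seat below 0.005 m and z of plate_handle in the frame of seat between 0.036 and 0.042 m and angle between plate_handle's own z axis and vertical below 0.03 rad and angle between the x axis of plate_handle and the x axis of seat, either way round below 0.035 rad), for 0.2 s.
3. both keeper arms are swung in over the plate (value of joint each of keeper_left, keeper_right above 1.85 rad), for 0.2 s.
4. the start button is pressed (value of joint start above 0.004 m), for 0.05 s.
At the end, for the whole second after the job is handed in: All slices in one layer on the bed (centres under 18 mm high), centres 36 mm or more apart, at least one in each quarter; plate home over both pins (within 5 mm, 3 mm in height, tilt under 0.03 rad); both keepers past 1.85 rad; then button pressed 4 mm and released (all of step 1 and all of step 2 and all of step 3 and value of joint start below 0.002 m); the robot touches nothing.
It fails at once if the start button is pressed while a keeper arm is still open (value of joint start above 0.004 m and value of joint any of keeper_left, keeper_right below 1.7 rad).
It fails at once if one of the other things on the bench (beaker, jar, bottle, dishes, tweezers) is shifted by more than 4 cm or knocked over (distance of any of beaker, sample_jar, solvent_bottle, petri_stack, tweezers from where it was at the start of the episode above 0.04 m or angle between any of beaker, sample_jar, solvent_bottle, petri_stack, tweezers's own z axis and vertical above 0.5 rad).
Of slice2, slice3, slice6, slice7, slice8 only 3 to 5 are there at a start; the rules pass over those that are not, and their reading is None.
At some moment in a run one of hold_plate may be knocked a few centimetres aside while the robot is not near it.
Once in a run the grip may slacken for a moment while it holds something.
It also fails if it takes over 208 s, if anything falls off the work surface, if the arm or the gripper's body presses on something with over 40 N, if the wrist force passes 120 N, or if a joint passes its speed limit or range.

## Robot

A 6-joint arm with a two-finger parallel gripper is mounted at the origin on the work surface. World frame = base frame: x ahead of the robot, y to its left, z up, the work surface at z = 0. Lengths are in mm, angles in degrees, forces in N, time in s.
With the tool pointing down it reaches from about 350 to 850 mm from the base axis. Payload 8.1 kg.
Tool frame: the origin (TCP) lies on the front face of the gripper's body, between the roots of the fingers; the fingertips stand r.finger_overhang ahead of it and the grasp point (between the pads) lies 54 mm ahead of it (r.finger_overhang is the distance from the TCP to the fingertips, in mm); y points along the fingers, z is the direction in which the jaws open and shut, and the axes are right-handed (so a half turn about y gives the same grasp; the last joint's range is limited). The gripper opens to 85 mm and grips with 20 to 120 N. Pads are 22 mm wide; open, the fingers measure 114 mm over their backs; the gripper's body (76 mm by 85 mm) begins 54 mm behind the grasp point. The pads swing forward as they close: fully open they stand 13 mm farther back than shut.
Start: joints at [-70.268, 7.471, 85.268, -0, 87.261, -4.893], TCP at [250.033, -545.426, 303.892] pointing down, gripper open.
Joint ranges: [-169.43, 169.43], [-51.17, 129.36], [1.28, 143.12], [-76.62, 256.62], [0, 156.53], [-152.29, 152.29]. Speed limits (degrees/s): [136.94, 136.94, 159.86, 180, 180, 180].

## Interface

Orientations are given as [roll, pitch, yaw] about the fixed x, y, z axes, in that order (R = Rz(yaw) Ry(pitch) Rx(roll)).
In Python, from bench import r gives the robot as it stands. The module is installed in compiled form; this text tells all that it offers.
- The arm moves only by the tool arm_command, never from a script. Its argument "increments" is a list of rows, each a list of 6 numbers: the shift along the tool's x, y, z in m, then the turn, a rotation vector about the tool's x, y, z in rad. In form: [[tx, ty, tz, wx, wy, wz], ...]. A call has exactly 10 rows; each row is the pose to reach, as a shift and turn from the pose commanded when the call began, along the tool's axes at that moment; what a row does not reach only later rows make up. A row lasts 1/8 s, in which the tool goes at most 62.5 mm and 10.7 degrees, less where a joint would pass 70% of its speed; a pose out of reach is approached as far as the arm can. A call with a gripper value outside its range is refused whole. "jaw" is the gripper's target within -1 to 1 (shut at 1, half-way at 0, fully open at -1), set as the call begins (left out, the last holds). The fingers move at their own pace and stop on an object; "force" is the grip in N (left out, the last holds). Time passes only in rows, so rows that repeat a pose let the fingers close, or fill a call up. It gives the time, the measured TCP pose, the force and the opening at its end, in the units of the state.
- r.sense(): the state, without advancing time (a new reading comes with each control period).
- r.snapshot(name): name is "scene" or "top" or "wrist"; returns the picture (420x560x3 uint8, red, green, blue); there is no depth.
- r.camera_model(name): a dict with "intrinsics" (3x3 intrinsics, pixels), "cam_to_world" (4x4, takes a point from camera to world coordinates). Camera axes: x right, y down, z forward; pixel columns grow to the right and rows downward; lengths in mm; the calibration is good to about 2 mm. A picture is of the moment at which its call begins: read the wrist's pose just before it. camera_model takes no time and is no camera call; for the wrist camera it gives the pose at the moment of the call.
- r.hand_in(): hands the job in, once; it reports no verdict.
Trained networks look in the newest picture that a camera, given by its name, has taken for a name from the list of things; names that differ only in an ending like _2 or _b are one class to them, and where a whole thing is asked for, a point or a joint stands for the part that bears it (a point fixed in the world has none). Each returns a list of dicts, best first, with "conf" (0 to 1); they miss things now and then, are a little off and sometimes report something else, mostly with a low value. They report only what shows in the picture. A call takes as long as a camera call.
- r.trace(camera, target): "mask" (420x560 bool, what is visible of it) and "position" ([column, row] in pixels, amid what is visible of it).
- r.spot_point(camera, target): "position" ([column, row] in pixels: a listed point, or the origin of a listed thing).
The state is a dict: "time": time; "joint_pos": joint angles; "qd": joint speeds; "joint_efforts": joint torques, N m; "tool_pos": TCP position; "tcp_rot": TCP orientation; "ft_force": force on the tool from outside, world axes, zero at the start; "wrist_torque": the same for the moment, N m; "finger_gap": finger opening in mm.
Only numpy, scipy, OpenCV 4.12 (cv2) and the standard library are available. Lean on these libraries where they do the work, as an engineer would, in place of code of your own. Each camera call takes 0.05 s, during which the arm holds its last target.

## Working session

There is one attempt and no reset: what is moved stays moved. The work goes in short steps, Python scripts to look and compute and a tool call to move; the robot and the scene stay as the last step left them, time stands still between calls to the robot, and variables do not carry over. Pictures are saved under pics/ and viewed, and the job is handed in when it is done.

Besides the shell and the picture viewer there is one more tool, called after ">>>" by a JSON object that holds its "api" and its "payload", one argument or row to a line. arm_command: Moves the arm, as the interface text tells. Its arguments: {"type":"object","properties":{"increments":{"type":"array","items":{"type":"array","items":{"type":"number"}}},"jaw":{"type":"number"},"force":{"type":"number"}},"required":["increments"]}

```bash
mkdir -p pics; ls; python3 - <<'E'
from bench import r
import cv2,numpy as np
s=r.sense();print({k:np.round(v,3).tolist() if not isinstance(v,float) else v for k,v in s.items()}, r.finger_overhang)
for n in ("scene","top","wrist"):
    im=r.snapshot(n);cv2.imwrite(f"pics/a_{n}.png",im[:,:,::-1])
    c=r.camera_model(n);print(n,np.round(c["intrinsics"],1).tolist(),np.round(c["cam_to_world"],3).tolist())
E
```

```text
pics
{'time': 0.0, 'joint_pos': [-70.268, 7.514, 85.329, 0.001, 87.262, -4.893], 'qd': [0.03, 0.046, -0.002, 0.035, -0.023, -0.033], 'joint_efforts': [-0.001, -56.941, -50.055, -0.0, 0.015, -0.0], 'tool_pos': [249.887, -545.028, 302.86], 'tcp_rot': [-90.105, 0.01, -155.375], 'ft_force': [1.173, -0.201, -0.342], 'wrist_torque': [-0.046, 0.004, 0.024], 'finger_gap': 85.51131170424715} 72.6
scene [[534.3, 0.0, 276.0], [0.0, 534.3, 216.4], [0.0, 0.0, 1.0]] [[-0.734, 0.527, -0.429, 1198.296], [0.679, 0.582, -0.447, 677.278], [0.014, -0.619, -0.785, 1270.328], [0.0, 0.0, 0.0, 1.0]]
top [[418.1, 0.0, 279.2], [0.0, 418.1, 211.9], [0.0, 0.0, 1.0]] [[0.021, -0.99, 0.142, 393.67], [-1.0, -0.022, -0.011, 10.018], [0.014, -0.141, -0.99, 1438.557], [0.0, 0.0, 0.0, 1.0]]
wrist [[322.5, 0.0, 282.1], [0.0, 322.5, 210.8], [0.0, 0.0, 1.0]] [[0.416, -0.877, -0.239, 309.774], [-0.909, -0.402, -0.107, -516.832], [-0.002, 0.262, -0.965, 372.582], [0.0, 0.0, 0.0, 1.0]]
```

View pics/a_scene.png

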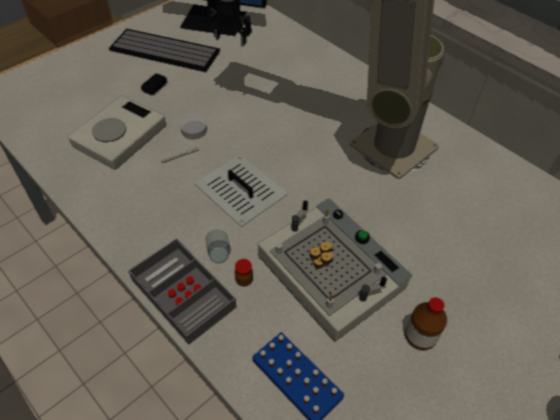

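View pics/a_top.png

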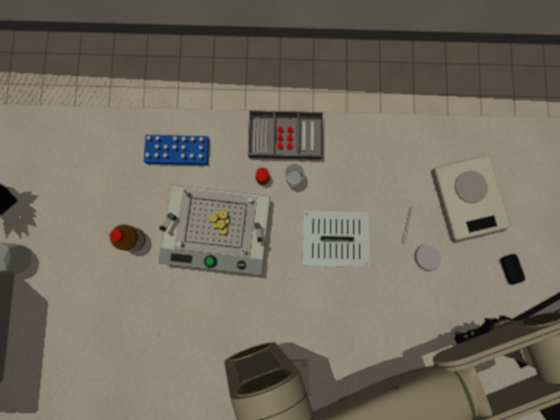

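View pics/a_wrist.png

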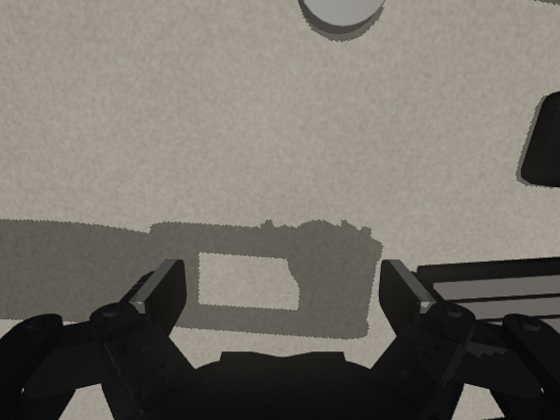

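```bash
cat > h.py <<'E'
from bench import r
import numpy as np, cv2, json
from scipy.spatial.transform import Rotation as R
def cam(n,c=None):
    c=c or r.camera_model(n); return np.array(c["intrinsics"]),np.array(c["cam_to_world"])
def ray(n,p,c=None):
    K,T=cam(n,c); d=T[:3,:3]@np.linalg.solve(K,[p[0],p[1],1]); return T[:3,3],d/np.linalg.norm(d)
def onz(n,p,z,c=None):
    o,d=ray(n,p,c); return o+d*(z-o[2])/d[2]
def proj(n,P,c=None):
    K,T=cam(n,c); q=T[:3,:3].T@(np.array(P,float)-T[:3,3]); q=K@q; return q[:2]/q[2]
def tri(obs):
    A=np.zeros((3,3));b=np.zeros(3)
    for n,p in obs:
        o,d=ray(n,p); M=np.eye(3)-np.outer(d,d); A+=M;b+=M@o
    return np.linalg.solve(A,b)
def save(im,name): cv2.imwrite(f"pics/{name}.png",im[:,:,::-1])
E
python3 - <<'E'
from h import *
for n in ("top","scene"):
    r.snapshot(n)
    for t in ["bed","dryer","seat","plate_handle","plate_hole","keeper_left_knob","keeper_right_knob","start_top","slice1_c","beaker","sample_jar","solvent_bottle","petri_stack","tweezers"]:
        o=r.spot_point(n,t)
        print(n,t,[(np.round(x["position"],1).tolist(),round(x["conf"],2)) for x in o[:9]])
print(r.sense()["time"])
E
```

```text
top bed []
top dryer [([216.9, 222.0], 0.56)]
top seat [([213.8, 221.0], 0.78)]
top plate_handle [([335.3, 236.5], 0.77)]
top plate_hole [([221.5, 228.0], 0.63), ([301.4, 211.6], 0.59), ([208.9, 260.0], 0.42)]
top keeper_left_knob [([425.1, 256.8], 0.75), ([160.4, 229.4], 0.68)]
top keeper_right_knob [([256.7, 240.2], 0.67), ([292.4, 178.2], 0.38)]
top start_top [([210.5, 258.7], 0.47), ([216.5, 213.0], 0.25), ([165.4, 228.4], 0.16)]
top slice1_c [([218.4, 222.6], 0.54)]
top beaker [([294.0, 177.7], 0.73), ([134.9, 239.5], 0.42)]
top sample_jar [([261.1, 178.9], 0.8), ([223.6, 219.1], 0.61), ([219.9, 224.0], 0.16)]
top solvent_bottle [([337.5, 236.0], 0.38), ([290.9, 176.4], 0.18)]
top petri_stack [([426.1, 254.9], 0.8), ([134.8, 236.6], 0.19)]
top tweezers [([403.9, 225.5], 0.42)]
scene bed [([326.4, 263.9], 0.85), ([243.5, 281.6], 0.69), ([311.3, 250.8], 0.51), ([240.6, 179.1], 0.5)]
scene dryer [([321.3, 277.2], 0.62)]
scene seat [([327.4, 254.9], 0.86)]
scene plate_handle [([239.8, 178.3], 0.59), ([327.5, 255.8], 0.3)]
scene plate_hole [([242.2, 226.7], 0.95), ([192.3, 132.3], 0.68)]
scene keeper_left_knob [([385.2, 282.2], 0.71), ([243.0, 279.1], 0.46)]
scene keeper_right_knob [([303.9, 204.2], 0.56)]
scene start_top [([220.1, 255.2], 0.7), ([363.4, 235.5], 0.58), ([327.2, 258.2], 0.54)]
scene slice1_c [([329.3, 258.7], 0.57)]
scene beaker [([222.1, 258.1], 0.57), ([303.7, 205.2], 0.2)]
scene sample_jar [([241.3, 176.2], 0.75), ([247.1, 277.8], 0.66), ([327.6, 263.3], 0.34)]
scene solvent_bottle [([420.1, 339.5], 0.83)]
scene petri_stack [([193.0, 131.9], 0.95), ([314.7, 253.6], 0.43)]
scene tweezers [([175.4, 154.3], 0.53)]
1.65
```

```bash
python3 - <<'E'
from h import *
T="top";S="scene"
def p(n,*a): print(n,np.round(a[0],1))
p("seat",tri([(T,[213.8,221]),(S,[327.4,254.9])]))
p("start",onz(T,[210.5,261],84)); p("start s",onz(S,[363,236],84))
p("pin front-right? bottom right px(258,251) z110",onz(T,[259,245],110))
for n,px in dict(bl=[172,188],br=[270,196],fr=[265,273],fl=[160,264]).items(): p(n,onz(T,px,80))
p("plate h",tri([(T,[336,238]),(S,[240,181])]))
for px in [[307,211],[369,212],[370,266],[303,267]]: p("pl",onz(T,px,5))
p("knobL",onz(T,[160.4,229.4],138));p("knobL",onz(T,[173,216],138)); p("knobR",onz(T,[256.7,228],138))
p("bottle",onz(T,[117,236],170));p("jar",onz(T,[263,176],70));p("beaker",onz(T,[294,178],40))
p("slices",onz(T,[220,222],100))
im=r.snapshot(T); save(cv2.resize(im[160:300,100:400],(800,373),interpolation=cv2.INTER_CUBIC),"b_top")
im=r.snapshot(S); save(cv2.resize(im[180:350,220:430],(741,600),interpolation=cv2.INTER_CUBIC),"b_scene")
E
```

```text
seat [550.6 202.7 109.5]
start [423.2 212.5  84. ]
start s [419.  213.7  84. ]
pin front-right? bottom right px(258,251) z110 [476.3  57.3 110. ]
bl [659.6 350.2  80. ]
br [640.3  26.6  80. ]
fr [388.7  36.7  80. ]
fl [410.3 374.5  80. ]
plate h [ 511.3 -199.7   37.4]
pl [ 604.1 -102.     5. ]
pl [ 605.5 -317.6    5. ]
pl [ 419.4 -319.2    5. ]
pl [411.3 -90.6   5. ]
knobL [516.4 364.2 138. ]
knobL [559.3 327.5 138. ]
knobR [527.4  65.  138. ]
bottle [490.5 484.9 170. ]
jar [709.5  51.7  70. ]
beaker [712.  -53.5  40. ]
slices [548.  185.1 100. ]
```

View pics/b_top.png

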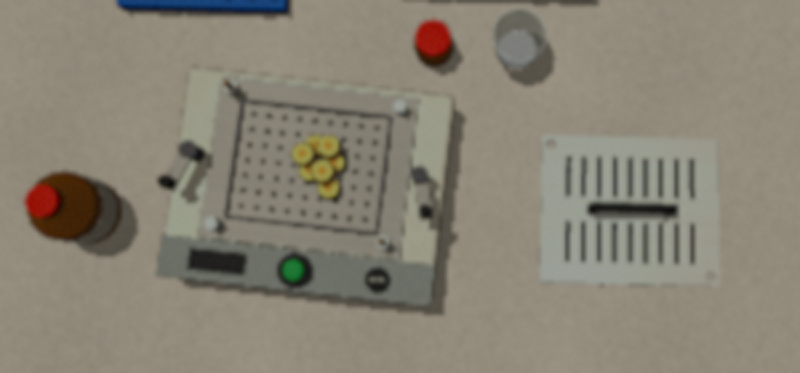

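View pics/b_scene.png

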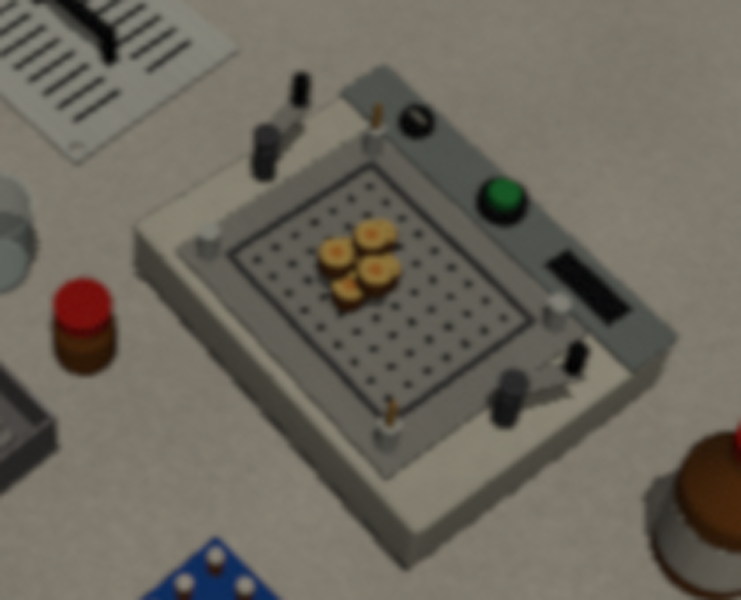

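```bash
cat >> h.py <<'E'
import os
DOWN=R.from_euler('xyz',[-90,0,0],degrees=True)
def Rt(yaw): return R.from_euler('z',yaw,degrees=True)*DOWN
def cmd():
    return json.load(open("cmd.json")) if os.path.exists("cmd.json") else dict(p=[250.033,-545.426,303.892],q=[-90.0,0.0,-155.375])
def plan(wps, setcmd=True):
    """wps list of (x,y,z,yaw); prints rounded rows; records the last as commanded"""
    c=cmd(); R0=R.from_euler('xyz',c["q"],degrees=True); p0=np.array(c["p"])
    for w in wps:
        t=R0.inv().apply(np.array(w[:3])-p0)/1000; rv=(R0.inv()*Rt(w[3])).as_rotvec()
        row=[round(float(v),4) for v in t]+[round(float(v),4) for v in rv]
        print(row)
    p=p0+R0.apply(np.array(row[:3])*1000); q=(R0*R.from_rotvec(row[3:]))
    if setcmd: json.dump(dict(p=p.tolist(),q=q.as_euler('xyz',degrees=True).tolist()),open("cmd.json","w"))
def chk():
    s=r.sense();c=cmd();print("t",round(s["time"],2),"pos",np.round(s["tool_pos"],1),"rot",np.round(s["tcp_rot"],1),"d",np.round(np.array(s["tool_pos"])-c["p"],1),"F",np.round(s["ft_force"],1),"gap",round(s["finger_gap"],1),"oh",r.finger_overhang)
E
python3 -c "
from h import *
plan([(550,205,330,-94)])"
```

```text
[-0.5854, -0.0261, -0.5572, 0.0, -1.0712, 0.0]
```

```bash
rm cmd.json; python3 -c "
from h import *
plan([(400,-170,320,-125)])
plan([(550,205,330,-94)])"
```

```text
[-0.2928, -0.0161, -0.2788, -0.0, -0.5301, 0.0]
[-0.3932, -0.01, -0.0923, 0.0, -0.5411, 0.0]
```

>>> {"api": "arm_command", "payload": {
  "increments": [
    [-0.2928,-0.0161,-0.2788,0,-0.5301,0],
    [-0.2928,-0.0161,-0.2788,0,-0.5301,0],
    [-0.2928,-0.0161,-0.2788,0,-0.5301,0],
    [-0.2928,-0.0161,-0.2788,0,-0.5301,0],
    [-0.2928,-0.0161,-0.2788,0,-0.5301,0],
    [-0.2928,-0.0161,-0.2788,0,-0.5301,0],
    [-0.2928,-0.0161,-0.2788,0,-0.5301,0],
    [-0.2928,-0.0161,-0.2788,0,-0.5301,0],
    [-0.2928,-0.0161,-0.2788,0,-0.5301,0],
    [-0.2928,-0.0161,-0.2788,0,-0.5301,0]
  ]
}}

```text
time: 3.0
tool_pos: [399.7, -170.9, 319.9]
tcp_rot: [-90.0, -0.0, -125.1]
ft_force: [-0.8, 0.3, -0.4]
finger_gap: 85.7
```

>>> {"api": "arm_command", "payload": {
  "increments": [
    [-0.3932,-0.01,-0.0923,0,-0.5411,0],
    [-0.3932,-0.01,-0.0923,0,-0.5411,0],
    [-0.3932,-0.01,-0.0923,0,-0.5411,0],
    [-0.3932,-0.01,-0.0923,0,-0.5411,0],
    [-0.3932,-0.01,-0.0923,0,-0.5411,0],
    [-0.3932,-0.01,-0.0923,0,-0.5411,0],
    [-0.3932,-0.01,-0.0923,0,-0.5411,0],
    [-0.3932,-0.01,-0.0923,0,-0.5411,0],
    [-0.3932,-0.01,-0.0923,0,-0.5411,0],
    [-0.3932,-0.01,-0.0923,0,-0.5411,0]
  ]
}}

```text
time: 4.25
tool_pos: [550.0, 203.6, 330.1]
tcp_rot: [-90.0, -0.0, -94.1]
ft_force: [0.8, -0.8, 0.2]
finger_gap: 85.6
```

```bash
python3 - <<'E'
from h import *
chk()
c=r.camera_model("wrist"); im=r.snapshot("wrist"); save(cv2.resize(im,(800,600),interpolation=cv2.INTER_CUBIC),"c_wrist")
import pickle; pickle.dump((c,im),open("c.pkl","wb"))
for t in ["slice1_c","bed","seat","start_top","keeper_left_knob","keeper_right_knob"]:
    print(t,[(np.round(x["position"],1).tolist(),round(x["conf"],2)) for x in r.spot_point("wrist",t)[:9]])
for x in r.trace("wrist","slice1"): print("tr",np.round(x["position"],1),round(x["conf"],2),x["mask"].sum())
E
```

```text
t 4.25 pos [550.  203.6 330.1] rot [-90.   -0.  -94.1] d [ 0.1 -1.5  0.1] F [ 0.8 -0.8  0.2] gap 85.6 oh 72.6
slice1_c [([280.3, 195.6], 0.71), ([285.1, 191.9], 0.17)]
bed [([285.6, 192.2], 0.79)]
seat []
start_top []
keeper_left_knob [([256.0, 222.4], 0.4)]
keeper_right_knob [([286.0, 192.4], 0.65), ([230.9, 355.9], 0.59)]Traceback (most recent call last):
  File "<stdin>", line 7, in <module>
ValueError: it knows: beaker, bed, dryer, keeper_left, keeper_left_knob, keeper_right, keeper_right_knob, petri_stack, plate_handle, plate_hole, sample_jar, seat, slice1, slice2, slice3, slice4, slice5, slice6, s
```

View pics/c_wrist.png

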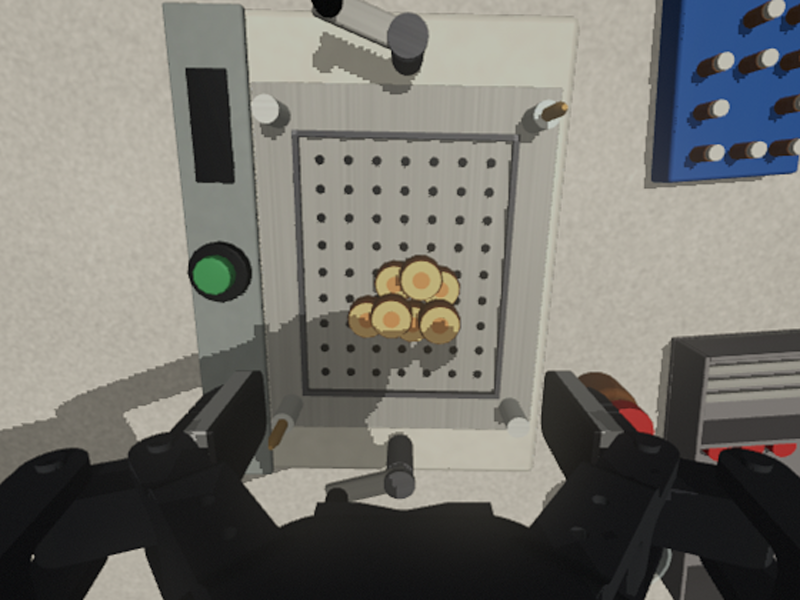

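```bash
python3 - <<'E'
from h import *
import pickle
c,im=pickle.load(open("c.pkl","rb"))
save(cv2.resize(im[55:315,160:420],(800,800),interpolation=cv2.INTER_CUBIC)[:600],"c1")
save(cv2.resize(im[170:250,230:340],(800,582),interpolation=cv2.INTER_CUBIC),"c2")
E
```

```text
(no output)
```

View pics/c2.png

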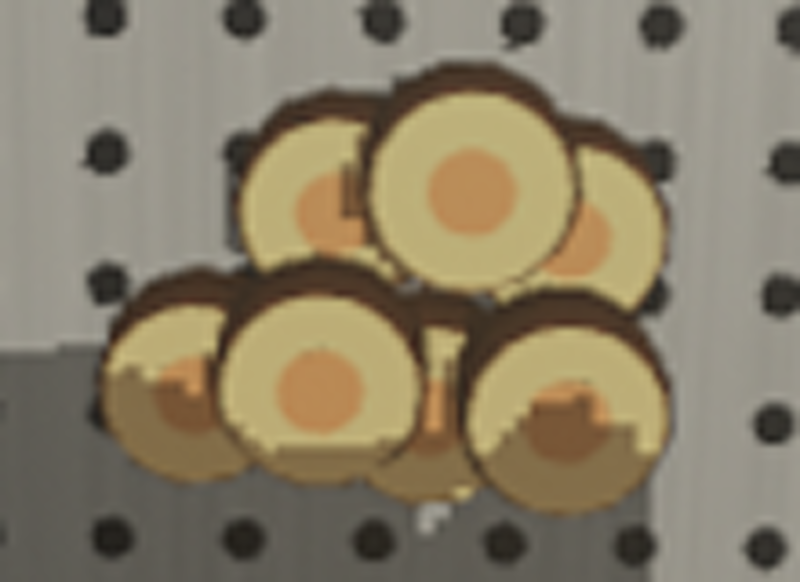

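View pics/c1.png

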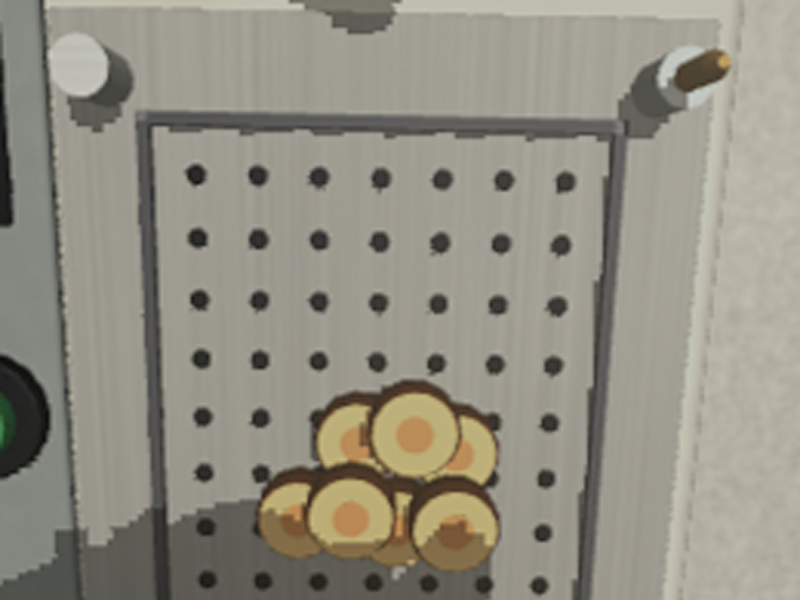

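```bash
cat > fit.py <<'E'
from h import *
import pickle
from scipy.optimize import least_squares
c,im=pickle.load(open("c.pkl","rb"))
a=lambda u,v:(160+u/3.0769,55+v/3.0769); b=lambda u,v:(u/1.42857,v/1.42857)
obs=[((-83,103,110),a(78,65)),((83,103,140),a(727,60)),((-74,94,85),a(138,111)),((74,94,85),a(626,123)),((83,-103,110),b(514,413)),((-83,-103,140),b(272,444)),((-70,-90,80),b(308,389)),((70,-90,80),b(493,393))]
def W(P,x): 
    return np.array([x[0],x[1],0])+R.from_euler('z',x[2],degrees=True).apply(P)
def f(x): return np.concatenate([proj("wrist",W(P,x),c)-np.array(p) for P,p in obs])
s=least_squares(f,[550,197,-4],loss='soft_l1'); print(s.x); print(np.round(f(s.x),1).reshape(-1,2).tolist())
for P in [(0,0,80),(-60,60,80)]: print(W(P,s.x))
json.dump(s.x.tolist(),open("bed.json","w"))
E
python3 fit.py; python3 - <<'E'
from h import *
import pickle
c,im=pickle.load(open("c.pkl","rb"))
x=json.load(open("bed.json"))
def B(p): return R.from_euler('z',-x[2],degrees=True).apply(p-np.array([x[0],x[1],80]))
k=800/110
for u,v,z in [(470,193,120),(320,390,120),(568,420,120),(330,215,100),(580,232,100),(190,395,100),(430,410,100)]:
    P=onz("wrist",(230+u/k,170+v/k),z,c); print(z,np.round(P,1),np.round(B(P),1))
for px in [(220/1.4286,275/1.4286)]: P=onz("wrist",px,90,c);print("start",P,B(P))
E
```

```text
[549.55818953 204.11762129  -5.31337434]
[[0.1, -0.2], [-0.3, 0.6], [-1.1, -0.5], [1.3, -0.9], [2.9, 10.8], [-1.5, 2.9], [0.2, -0.5], [-0.0, -0.8]]
[549.55818953 204.11762129  80.        ]
[495.37218377 269.41598864  80.        ]
120 [560.8 207.1 120. ] [11.  4. 40.]
120 [540.6 183.3 120. ] [ -7.  -21.5  40. ]
120 [571.3 177.2 120. ] [ 24.1 -24.8  40. ]
100 [542.8 201.  100. ] [-6.4 -3.8 20. ]
100 [575.4 196.3 100. ] [26.4 -5.4 20. ]
100 [522.2 177.7 100. ] [-24.8 -28.9  20. ]
100 [554.1 173.3 100. ] [  7.4 -30.3  20. ]
start [424.33499639 214.25090367  90.        ] [-125.62349525   -1.50630424   10.        ]
```

```bash
cat > ov.py <<'E'
from h import *
import pickle,sys
def overlay(c,im,x,name,crop,dz=0):
    k=4; h=im.repeat(1,0).copy()
    y0,y1,x0,x1=crop; k=min(800/(x1-x0),600/(y1-y0))
    o=cv2.resize(im[y0:y1,x0:x1],None,fx=k,fy=k,interpolation=cv2.INTER_CUBIC)
    def pt(P):
        p=proj("wrist",np.array([x[0],x[1],dz])+R.from_euler('z',x[2],degrees=True).apply(P),c); return tuple(int(round((a-b)*k)) for a,b in zip(p,(x0-.5+.5,y0)))
    for q,z in ((0,80),(4,85)):
        P=[pt((sx*(70+q),sy*(90+q),z)) for sx,sy in((1,1),(1,-1),(-1,-1),(-1,1))]
        cv2.polylines(o,[np.array(P)],True,(255,0,0),1)
    for sx in(1,-1):
        for sy in (1,-1):
            cv2.polylines(o,[np.array([pt((sx*83+8*np.cos(t),sy*103+8*np.sin(t),110)) for t in np.arange(0,6.3,.3)])],True,(0,0,255),1)
            if sx==sy: cv2.circle(o,pt((sx*83,sy*103,140)),3,(0,255,0),-1)
        cv2.polylines(o,[np.array([pt((10*np.cos(t),sx*138+10*np.sin(t),130)) for t in np.arange(0,6.3,.3)])],True,(255,0,255),1)
    P=[pt(q) for q in((-152,167,80),(110,167,80),(110,-167,80),(-152,-167,80))]
    cv2.polylines(o,[np.array(P)],True,(255,255,0),1)
    save(o,name)
if __name__=="__main__":
    c,im=pickle.load(open("c.pkl","rb")); overlay(c,im,json.load(open("bed.json")),"d1",(0,420,80,480))
E
python3 ov.py
```

```text
(no output)
```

View pics/d1.png

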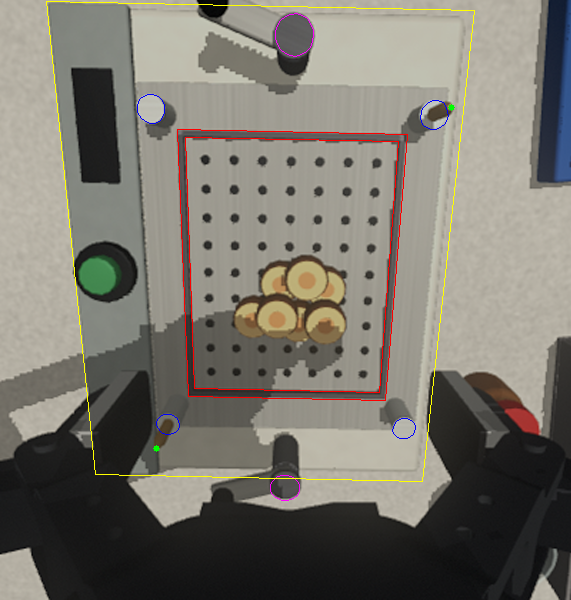

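```bash
cat >> h.py <<'E'
def bedx(): return json.load(open("bed.json"))
def BW(x,y,z=80,dyaw=0):
    b=bedx(); p=R.from_euler('z',b[2],degrees=True).apply([x,y,0]); return (b[0]+p[0],b[1]+p[1],z,b[2]-90+dyaw)
def WB(P):
    b=bedx(); return R.from_euler('z',-b[2],degrees=True).apply(np.array(P)-np.array([b[0],b[1],80]))
E
sed -i 's/b(514,413)/b(518,424)/' fit.py; python3 fit.py
python3 -c "
from h import *
plan([BW(11,7,230),BW(11,7,178)])"
```

```text
[549.70689582 204.11988803  -5.25050251]
[[0.2, -0.1], [-0.3, 0.5], [-1.0, -0.4], [1.4, -1.0], [0.3, 3.0], [-1.2, 3.0], [0.5, -0.5], [0.2, -0.9]]
[549.70689582 204.11988803  80.        ]
[495.44926946 269.35875668  80.        ]
[-0.0058, 0.1, 0.0109, 0.0, 0.0218, 0.0]
[-0.0058, 0.152, 0.0109, 0.0, 0.0218, 0.0]
```

>>> {"api": "arm_command", "payload": {
  "increments": [
    [-0.0058,0.03,0.0109,0,0.0218,0],
    [-0.0058,0.06,0.0109,0,0.0218,0],
    [-0.0058,0.09,0.0109,0,0.0218,0],
    [-0.0058,0.1,0.0109,0,0.0218,0],
    [-0.0058,0.1,0.0109,0,0.0218,0],
    [-0.0058,0.12,0.0109,0,0.0218,0],
    [-0.0058,0.135,0.0109,0,0.0218,0],
    [-0.0058,0.145,0.0109,0,0.0218,0],
    [-0.0058,0.152,0.0109,0,0.0218,0],
    [-0.0058,0.152,0.0109,0,0.0218,0]
  ],
  "jaw": 0.0,
  "force": 20
}}

```text
time: 5.85
tool_pos: [560.9, 210.0, 177.3]
tcp_rot: [-90.1, -0.0, -95.2]
ft_force: [-0.2, 0.4, -1.0]
finger_gap: 42.8
```

```bash
cat > look.py <<'E'
from h import *
import pickle,sys
chk()
n=sys.argv[1]; c=r.camera_model("wrist"); im=r.snapshot("wrist"); pickle.dump((c,im),open(n+".pkl","wb"))
save(cv2.resize(im,(800,600),interpolation=cv2.INTER_CUBIC),n)
E
python3 look.py e1
```

```text
t 5.85 pos [560.9 210.  177.3] rot [-90.1  -0.  -95.2] d [-0.3 -0.1 -0.7] F [-0.2  0.4 -1. ] gap 42.8 oh 72.6
```

View pics/e1.png

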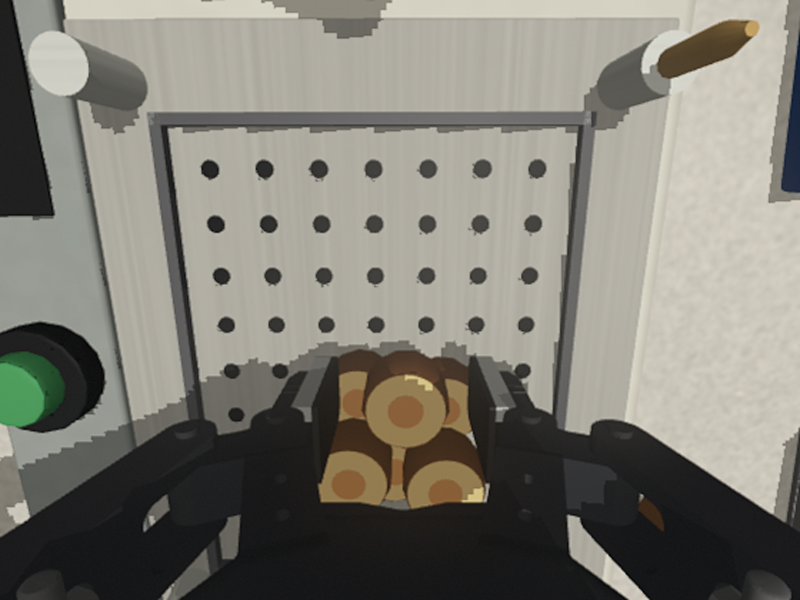

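```bash
python3 -c "
from h import *
plan([BW(11,7,225),BW(38,68,225),BW(38,68,159)])"
```

```text
[-0.0, -0.047, 0.0, 0.0, 0.0, -0.0]
[-0.061, -0.047, 0.0271, 0.0, 0.0, -0.0]
[-0.061, 0.019, 0.0271, 0.0, 0.0, -0.0]
```

>>> {"api": "arm_command", "payload": {
  "increments": [
    [0,0,0,0,0,0],
    [0,0,0,0,0,0],
    [0,0,0,0,0,0],
    [0,-0.025,0,0,0,0],
    [0,-0.047,0,0,0,0],
    [-0.03,-0.047,0.0135,0,0,0],
    [-0.061,-0.047,0.0271,0,0,0],
    [-0.061,-0.01,0.0271,0,0,0],
    [-0.061,0.015,0.0271,0,0,0],
    [-0.061,0.019,0.0271,0,0,0]
  ],
  "jaw": 1
}}

```text
time: 7.15
tool_pos: [593.1, 268.3, 157.5]
tcp_rot: [-90.1, -0.0, -95.2]
ft_force: [-4.6, -1.2, 9.1]
finger_gap: 26.8
```

```bash
python3 look.py e2; python3 -c "
from h import *
plan([BW(38,68,225),BW(-7,-24,225),BW(-7,-24,178)])"
```

```text
t 7.15 pos [593.1 268.3 157.5] rot [-90.1  -0.  -95.2] d [-0.7 -0.1 -1.5] F [-4.6 -1.2  9.1] gap 26.8 oh 72.6
[-0.0, -0.066, -0.0, 0.0, 0.0, 0.0]
[0.092, -0.066, -0.0451, 0.0, 0.0, 0.0]
[0.092, -0.019, -0.0451, 0.0, 0.0, 0.0]
```

View pics/e2.png

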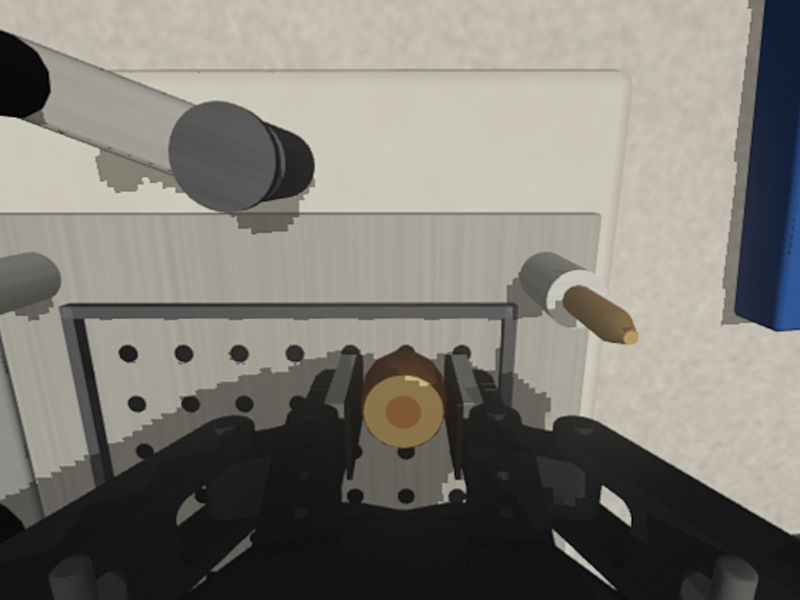

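```bash
cat > /tmp/c.py <<'E'
E
python3 - <<'E'
from h import *
# restore commanded = placed pose
c=cmd(); w=BW(38,68,159); json.dump(dict(p=list(w[:3]),q=[-90,0,w[3]]),open("cmd.json","w"))
plan([BW(38,68,225),BW(-7,-21,225,60)])
plan([BW(-7,-21,225,90),BW(-7,-21,179,90)])
E
```

```text
[0.0, -0.066, 0.0, 0.0, 0.0, 0.0]
[0.089, -0.066, -0.045, -0.0, -1.0472, 0.0]
[0.0, 0.0, 0.0, -0.0, -0.5236, 0.0]
[0.0, 0.046, 0.0, -0.0, -0.5236, 0.0]
```

>>> {"api": "arm_command", "payload": {
  "increments": [
    [0,0,0,0,0,0],
    [0,0,0,0,0,0],
    [0,-0.03,0,0,0,0],
    [0,-0.066,0,0,0,0],
    [0.02,-0.066,-0.01,0,-0.18,0],
    [0.04,-0.066,-0.02,0,-0.36,0],
    [0.06,-0.066,-0.03,0,-0.54,0],
    [0.089,-0.066,-0.045,0,-0.72,0],
    [0.089,-0.066,-0.045,0,-0.9,0],
    [0.089,-0.066,-0.045,0,-1.0472,0]
  ],
  "jaw": 0.0
}}

```text
time: 8.45
tool_pos: [540.9, 183.4, 225.7]
tcp_rot: [-90.0, -0.0, -35.0]
ft_force: [-0.4, 0.5, 0.5]
finger_gap: 42.6
```

>>> {"api": "arm_command", "payload": {
  "increments": [
    [0,0,0,0,-0.18,0],
    [0,0,0,0,-0.36,0],
    [0,0,0,0,-0.5236,0],
    [0,0,0,0,-0.5236,0],
    [0,0,0,0,-0.5236,0],
    [0,0.02,0,0,-0.5236,0],
    [0,0.035,0,0,-0.5236,0],
    [0,0.046,0,0,-0.5236,0],
    [0,0.046,0,0,-0.5236,0],
    [0,0.046,0,0,-0.5236,0]
  ]
}}

```text
time: 9.7
tool_pos: [541.1, 183.9, 179.3]
tcp_rot: [-90.0, -0.0, -5.3]
ft_force: [-0.7, 0.0, 0.3]
finger_gap: 42.7
```

```bash
python3 look.py e3; python3 - <<'E'
from h import *
plan([BW(-7,-21,228,90),BW(-38,66,228,90),BW(-38,66,161,90)])
E
```

```text
t 9.7 pos [541.1 183.9 179.3] rot [-90.   -0.   -5.3] d [0.3 0.  0.3] F [-0.7  0.   0.3] gap 42.7 oh 72.6
[0.0, -0.049, 0.0, -0.0, 0.0, 0.0]
[-0.031, -0.049, 0.087, -0.0, 0.0, 0.0]
[-0.031, 0.018, 0.087, -0.0, 0.0, 0.0]
```

View pics/e3.png

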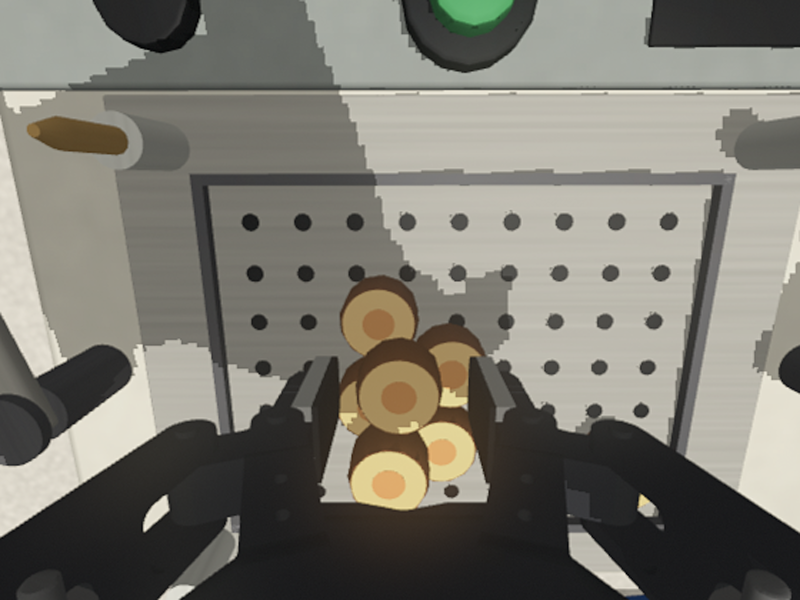

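Good; T2 sits between the pads.

>>> {"api": "arm_command", "payload": {
  "increments": [
    [0,0,0,0,0,0],
    [0,0,0,0,0,0],
    [0,0,0,0,0,0],
    [0,-0.025,0,0,0,0],
    [0,-0.049,0,0,0,0],
    [-0.015,-0.049,0.043,0,0,0],
    [-0.031,-0.049,0.087,0,0,0],
    [-0.031,-0.015,0.087,0,0,0],
    [-0.031,0.012,0.087,0,0,0],
    [-0.031,0.018,0.087,0,0,0]
  ],
  "jaw": 1
}}

```text
time: 11.0
tool_pos: [516.7, 272.9, 159.5]
tcp_rot: [-90.1, 0.2, -5.2]
ft_force: [-5.0, -1.6, 14.2]
finger_gap: 26.6
```

```bash
python3 - <<'E'
from h import *
chk()
plan([BW(-38,66,228,90),BW(24,-25,228,90),BW(24,-25,179,90)])
E
```

```text
t 11.0 pos [516.7 272.9 159.5] rot [-90.1   0.2  -5.2] d [-1.2 -0.4 -1.5] F [-5.  -1.6 14.2] gap 26.6 oh 72.6
[0.0, -0.067, 0.0, -0.0, 0.0, 0.0]
[0.062, -0.067, -0.091, -0.0, 0.0, 0.0]
[0.062, -0.018, -0.091, -0.0, 0.0, 0.0]
```

>>> {"api": "arm_command", "payload": {
  "increments": [
    [0,0,0,0,0,0],
    [0,0,0,0,0,0],
    [0,-0.03,0,0,0,0],
    [0,-0.067,0,0,0,0],
    [0.03,-0.067,-0.045,0,0,0],
    [0.062,-0.067,-0.091,0,0,0],
    [0.062,-0.045,-0.091,0,0,0],
    [0.062,-0.028,-0.091,0,0,0],
    [0.062,-0.018,-0.091,0,0,0],
    [0.062,-0.018,-0.091,0,0,0]
  ],
  "jaw": 0.0
}}

```text
time: 12.25
tool_pos: [570.5, 177.6, 177.9]
tcp_rot: [-90.0, 0.1, -5.2]
ft_force: [-0.3, 0.4, -0.7]
finger_gap: 42.8
```

```bash
python3 look.py e4; python3 - <<'E'
from h import *
plan([BW(24,-25,228,90),BW(38,-68,228,90),BW(38,-68,163,90)])
E
```

```text
t 12.25 pos [570.5 177.6 177.9] rot [-90.    0.1  -5.2] d [-0.8  0.5 -1.1] F [-0.3  0.4 -0.7] gap 42.8 oh 72.6
[-0.0, -0.049, -0.0, -0.0, 0.0, 0.0]
[0.014, -0.049, -0.043, -0.0, 0.0, 0.0]
[0.014, 0.016, -0.043, -0.0, 0.0, 0.0]
```

View pics/e4.png

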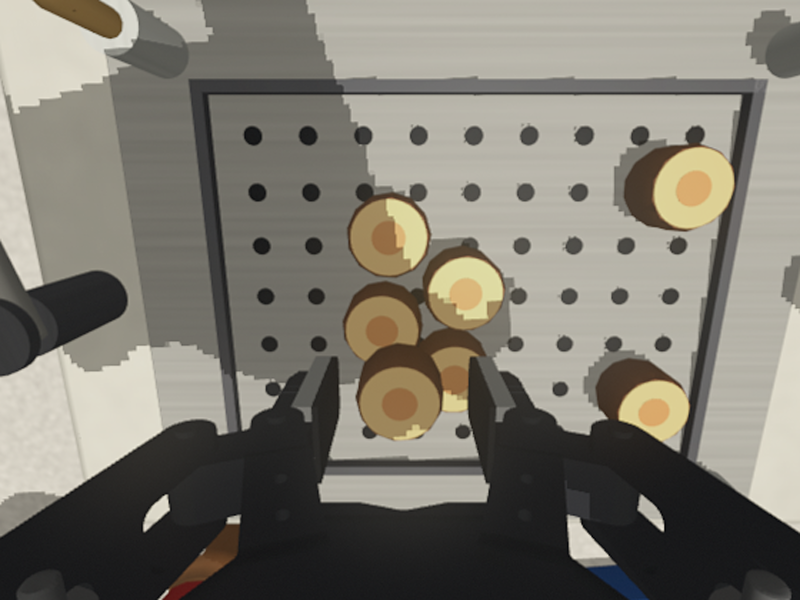

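```bash
python3 - <<'E'
from h import *
w=BW(24,-25,179,90); c=cmd(); json.dump(dict(p=list(w[:3]),q=[-90,0,w[3]]),open("cmd.json","w"))
plan([BW(24,-25,228,90),BW(40,-68,228,60)])
plan([BW(40,-68,228,0),BW(40,-68,163,0)])
E
```

```text
[-0.0, -0.049, 0.0, 0.0, 0.0, 0.0]
[0.016, -0.049, -0.043, -0.0, 0.5236, -0.0]
[0.0, 0.0, 0.0, 0.0, 1.0472, -0.0]
[-0.0, 0.065, -0.0, 0.0, 1.0472, -0.0]
```

>>> {"api": "arm_command", "payload": {
  "increments": [
    [0,0,0,0,0,0],
    [0,0,0,0,0,0],
    [0,0,0,0,0,0],
    [0,-0.025,0,0,0,0],
    [0,-0.049,0,0,0,0],
    [0.008,-0.049,-0.021,0,0.15,0],
    [0.016,-0.049,-0.043,0,0.3,0],
    [0.016,-0.049,-0.043,0,0.45,0],
    [0.016,-0.049,-0.043,0,0.5236,0],
    [0.016,-0.049,-0.043,0,0.5236,0]
  ],
  "jaw": 1
}}

```text
time: 13.55
tool_pos: [583.3, 132.6, 228.0]
tcp_rot: [-90.0, 0.0, -35.2]
ft_force: [-0.6, -0.9, 0.0]
finger_gap: 26.5
```

>>> {"api": "arm_command", "payload": {
  "increments": [
    [0,0,0,0,0.18,0],
    [0,0,0,0,0.36,0],
    [0,0,0,0,0.54,0],
    [0,0,0,0,0.72,0],
    [0,0,0,0,0.9,0],
    [0,0,0,0,1.0472,0],
    [0,0.03,0,0,1.0472,0],
    [0,0.05,0,0,1.0472,0],
    [0,0.062,0,0,1.0472,0],
    [0,0.065,0,0,1.0472,0]
  ]
}}

```text
time: 14.8
tool_pos: [582.9, 132.7, 161.9]
tcp_rot: [-90.1, -0.0, -95.2]
ft_force: [-0.2, 0.6, -0.3]
finger_gap: 26.7
```

```bash
python3 - <<'E'
from h import *
chk()
plan([BW(40,-68,200,0),BW(10,20,300,0)])
E
```

```text
t 14.8 pos [582.9 132.7 161.9] rot [-90.1  -0.  -95.2] d [-0.5 -0.1 -1.1] F [-0.2  0.6 -0.3] gap 26.7 oh 72.6
[0.0, -0.037, 0.0, 0.0, -0.0, 0.0]
[-0.088, -0.137, -0.03, 0.0, -0.0, 0.0]
```

>>> {"api": "arm_command", "payload": {
  "increments": [
    [0,0,0,0,0,0],
    [0,0,0,0,0,0],
    [0,0,0,0,0,0],
    [0,-0.037,0,0,0,0],
    [-0.03,-0.07,-0.01,0,0,0],
    [-0.06,-0.11,-0.02,0,0,0],
    [-0.088,-0.137,-0.03,0,0,0],
    [-0.088,-0.137,-0.03,0,0,0],
    [-0.088,-0.137,-0.03,0,0,0],
    [-0.088,-0.137,-0.03,0,0,0]
  ],
  "jaw": 0.0
}}

```text
time: 16.05
tool_pos: [561.2, 222.1, 298.3]
tcp_rot: [-90.1, -0.1, -95.3]
ft_force: [-0.6, -0.4, -0.4]
finger_gap: 42.8
```

```bash
python3 look.py e5
```

```text
t 16.05 pos [561.2 222.1 298.3] rot [-90.1  -0.1 -95.3] d [-0.3 -1.  -1.7] F [-0.6 -0.4 -0.4] gap 42.8 oh 72.6
```

View pics/e5.png

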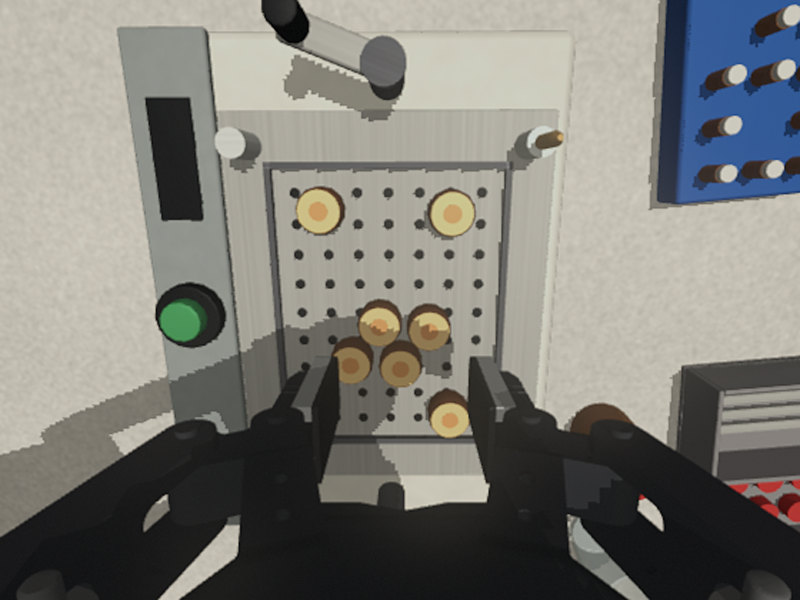

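```bash
python3 - <<'E'
from h import *
import pickle
c,im=pickle.load(open("e5.pkl","rb"))
for n,(u,v) in dict(T2=(318,211),T1=(452,214),B1=(380,325),B2=(429,328),B3=(350,365),B4=(401,369),T3=(449,420)).items():
    print(n,np.round(WB(onz("wrist",(u/1.42857,v/1.42857),100,c)),1))
E
```

```text
T2 [-39.8  66.6  20. ]
T1 [36.9 64.8 20. ]
B1 [-5.3 -2.  20. ]
B2 [24.7 -3.9 20. ]
B3 [-24.5 -28.3  20. ]
B4 [  7.5 -31.   20. ]
T3 [ 38.4 -66.6  20. ]
```

```bash
python3 - <<'E'
from h import *
plan([BW(-24.5,-28.3,225,-60),BW(-24.5,-28.3,158,-60)])
plan([BW(-24.5,-28.3,205,-60),BW(-38,-64,205,-60),BW(-38,-64,162,-60)])
plan([BW(-38,-64,210,-60),BW(24.7,-3.9,210,-62),BW(24.7,-3.9,158,-62)])
plan([BW(24.7,-3.9,205,-62),BW(39,12,205,-62),BW(39,12,162,-62)])
E
```

```text
[0.0483, 0.075, -0.0345, 0.0, 1.0472, -0.0]
[0.0483, 0.142, -0.0345, 0.0, 1.0472, -0.0]
[0.0, -0.047, 0.0, -0.0, -0.0, -0.0]
[0.0295, -0.047, 0.0242, -0.0, -0.0, -0.0]
[0.0295, -0.004, 0.0242, -0.0, -0.0, -0.0]
[0.0, -0.048, -0.0, -0.0, -0.0, -0.0]
[-0.0843, -0.048, -0.0207, -0.0, 0.0349, -0.0]
[-0.0843, 0.004, -0.0207, -0.0, 0.0349, -0.0]
[-0.0, -0.047, -0.0, -0.0, 0.0, -0.0]
[-0.0201, -0.047, -0.0074, -0.0, 0.0, -0.0]
[-0.0201, -0.004, -0.0074, -0.0, 0.0, -0.0]
```

>>> {"api": "arm_command", "payload": {
  "increments": [
    [0.01,0.015,-0.007,0,0.17,0],
    [0.02,0.03,-0.014,0,0.34,0],
    [0.03,0.045,-0.021,0,0.51,0],
    [0.04,0.06,-0.028,0,0.68,0],
    [0.0483,0.075,-0.0345,0,0.85,0],
    [0.0483,0.075,-0.0345,0,1.0472,0],
    [0.0483,0.1,-0.0345,0,1.0472,0],
    [0.0483,0.125,-0.0345,0,1.0472,0],
    [0.0483,0.138,-0.0345,0,1.0472,0],
    [0.0483,0.142,-0.0345,0,1.0472,0]
  ]
}}

```text
time: 17.35
tool_pos: [522.2, 177.6, 156.8]
tcp_rot: [-90.0, -0.1, -155.3]
ft_force: [0.6, -0.2, -0.0]
finger_gap: 42.6
```

```bash
python3 look.py e6
```

```text
t 17.35 pos [522.2 177.6 156.8] rot [-9.000e+01 -1.000e-01 -1.553e+02] d [-67.4 -34.9  -5.2] F [ 0.6 -0.2 -0. ] gap 42.6 oh 72.6
```

View pics/e6.png

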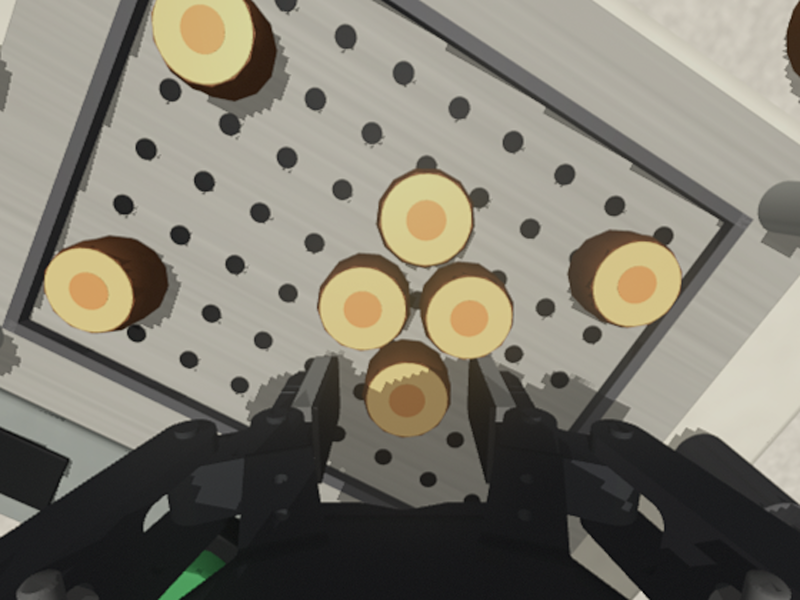

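Well centred on B3. Grip, place at (-38,-64), then on to B2.

>>> {"api": "arm_command", "payload": {
  "increments": [
    [0,0,0,0,0,0],
    [0,0,0,0,0,0],
    [0,0,0,0,0,0],
    [0,-0.025,0,0,0,0],
    [0,-0.047,0,0,0,0],
    [0.015,-0.047,0.012,0,0,0],
    [0.0295,-0.047,0.0242,0,0,0],
    [0.0295,-0.02,0.0242,0,0,0],
    [0.0295,-0.006,0.0242,0,0,0],
    [0.0295,-0.004,0.0242,0,0,0]
  ],
  "jaw": 1
}}

```text
time: 18.65
tool_pos: [504.6, 143.1, 159.9]
tcp_rot: [-90.1, -0.2, -155.3]
ft_force: [0.7, -0.0, 0.3]
finger_gap: 26.8
```

>>> {"api": "arm_command", "payload": {
  "increments": [
    [0,0,0,0,0,0],
    [0,0,0,0,0,0],
    [0,0,0,0,0,0],
    [0,-0.03,0,0,0,0],
    [0,-0.048,0,0,0,0],
    [-0.042,-0.048,-0.01,0,0.0349,0],
    [-0.0843,-0.048,-0.0207,0,0.0349,0],
    [-0.0843,-0.02,-0.0207,0,0.0349,0],
    [-0.0843,0.001,-0.0207,0,0.0349,0],
    [-0.0843,0.004,-0.0207,0,0.0349,0]
  ],
  "jaw": 0
}}

```text
time: 19.9
tool_pos: [572.3, 197.4, 155.5]
tcp_rot: [-90.0, -0.3, -157.3]
ft_force: [-0.3, -0.5, -0.9]
finger_gap: 42.9
```

```bash
python3 look.py e7
```

```text
t 19.9 pos [572.3 197.4 155.5] rot [ -90.    -0.3 -157.3] d [-17.3 -15.1  -6.5] F [-0.3 -0.5 -0.9] gap 42.9 oh 72.6
```

View pics/e7.png

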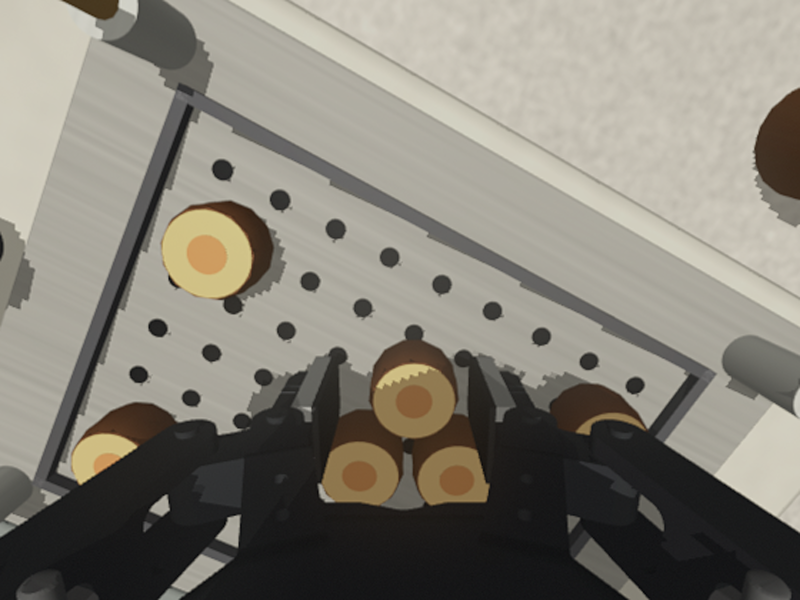

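```bash
cat >> h.py <<'E'
def meas():
    s=r.sense(); json.dump(dict(p=list(map(float,s["tool_pos"])),q=list(map(float,s["tcp_rot"]))),open("cmd.json","w"))
E
python3 - <<'E'
from h import *
meas()
plan([BW(24.7,-3.9,205,-62),BW(39,12,205,-62),BW(39,12,162,-62)])
E
```

```text
[-0.001, -0.0485, -0.0001, 0.0004, -0.0002, 0.0028]
[-0.0211, -0.0485, -0.0074, 0.0004, -0.0002, 0.0028]
[-0.0212, -0.0055, -0.0074, 0.0004, -0.0002, 0.0028]
```

>>> {"api": "arm_command", "payload": {
  "increments": [
    [0,0,0,0,0,0],
    [0,0,0,0,0,0],
    [0,0,0,0,0,0],
    [0,-0.025,0,0,0,0.003],
    [-0.001,-0.0485,0,0,0,0.003],
    [-0.01,-0.0485,-0.004,0,0,0.003],
    [-0.0211,-0.0485,-0.0074,0,0,0.003],
    [-0.0211,-0.02,-0.0074,0,0,0.003],
    [-0.0211,-0.008,-0.0074,0,0,0.003],
    [-0.0211,-0.0055,-0.0074,0,0,0.003]
  ],
  "jaw": 1
}}

```text
time: 21.2
tool_pos: [589.5, 212.8, 161.2]
tcp_rot: [-90.0, -0.1, -157.2]
ft_force: [-0.0, 0.9, 0.3]
finger_gap: 27.0
```

```bash
python3 - <<'E'
from h import *
chk()
meas()
plan([BW(39,12,210,-62),BW(-5.3,-2,210,-20),BW(-5.3,-2,158,-20)])
E
```

```text
t 21.2 pos [589.5 212.8 161.2] rot [-9.000e+01 -1.000e-01 -1.572e+02] d [-0.1  0.3 -0.8] F [-0.   0.9  0.3] gap 27.0 oh 72.6
[0.0001, -0.0488, 0.0003, 0.0005, 0.0002, 0.0009]
[0.0457, -0.0488, -0.0082, 0.0008, -0.7329, 0.0007]
[0.0457, 0.0032, -0.0082, 0.0008, -0.7329, 0.0007]
```

```bash
python3 - <<'E'
from h import *
meas()
plan([BW(39,12,210,-62),BW(-5.3,-2,210,-20)])
plan([BW(-5.3,-2,210,60),BW(-5.3,-2,159,60)])
E
```

```text
[0.0001, -0.0488, 0.0003, 0.0005, 0.0002, 0.0009]
[0.0457, -0.0488, -0.0082, 0.0008, -0.7329, 0.0007]
[0.0, 0.0, -0.0, 0.0, -1.3962, -0.0]
[0.0, 0.051, -0.0, 0.0, -1.3962, -0.0]
```

>>> {"api": "arm_command", "payload": {
  "increments": [
    [0,0,0,0,0,0],
    [0,0,0,0,0,0],
    [0,0,0,0,0,0],
    [0,-0.025,0,0,0,0],
    [0,-0.0488,0,0,0,0],
    [0.01,-0.0488,-0.002,0,-0.17,0],
    [0.02,-0.0488,-0.004,0,-0.34,0],
    [0.035,-0.0488,-0.006,0,-0.51,0],
    [0.0457,-0.0488,-0.0082,0,-0.68,0],
    [0.0457,-0.0488,-0.0082,0,-0.733,0]
  ],
  "jaw": 0
}}

```text
time: 22.45
tool_pos: [544.7, 202.7, 212.8]
tcp_rot: [-89.9, 0.2, -115.0]
ft_force: [0.5, 0.6, -0.1]
finger_gap: 42.4
```

>>> {"api": "arm_command", "payload": {
  "increments": [
    [0,0,0,0,-0.17,0],
    [0,0,0,0,-0.35,0],
    [0,0,0,0,-0.53,0],
    [0,0,0,0,-0.71,0],
    [0,0,0,0,-0.89,0],
    [0,0,0,0,-1.07,0],
    [0,0,0,0,-1.25,0],
    [0,0.02,0,0,-1.396,0],
    [0,0.041,0,0,-1.396,0],
    [0,0.051,0,0,-1.396,0]
  ]
}}

```text
time: 23.7
tool_pos: [544.8, 202.6, 160.3]
tcp_rot: [-89.9, -0.1, -35.3]
ft_force: [-0.1, -0.8, 0.9]
finger_gap: 43.0
```

```bash
python3 look.py e8; python3 - <<'E'
from h import *
meas()
plan([BW(-5.3,-2,205,60),BW(-40,14,205,60),BW(-40,14,162,60)])
plan([BW(-40,14,205,60),BW(-40,20,320,0)])
E
```

```text
t 23.7 pos [544.8 202.6 160.3] rot [-89.9  -0.1 -35.3] d [ 0.5 -0.   1.3] F [-0.1 -0.8  0.9] gap 43.0 oh 72.6
[-0.0002, -0.0458, 0.0, -0.0007, -0.0006, 0.0001]
[-0.0382, -0.0458, -0.0035, -0.0007, -0.0006, 0.0001]
[-0.0382, -0.0028, -0.0035, -0.0007, -0.0006, 0.0001]
[-0.0, -0.043, -0.0, 0.0, 0.0, -0.0]
[-0.003, -0.158, 0.0052, 0.0, 1.0472, -0.0]
```

View pics/e8.png

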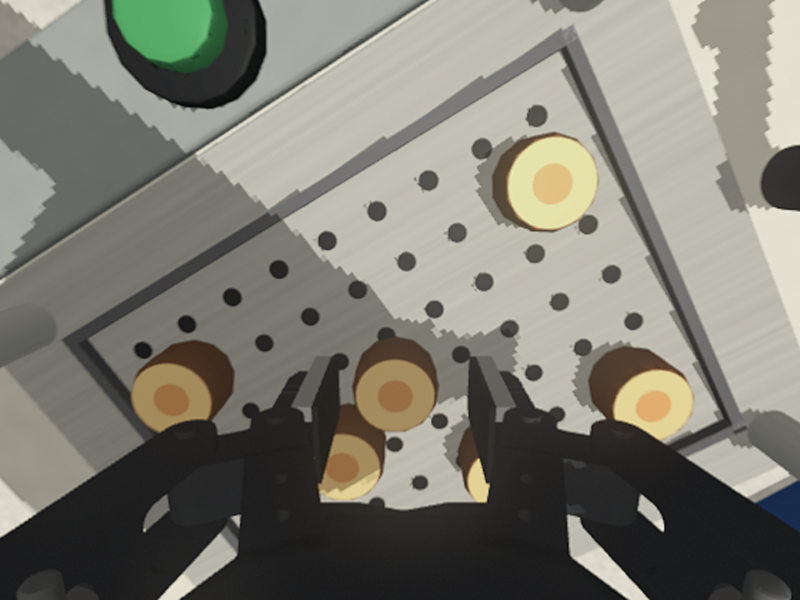

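>>> {"api": "arm_command", "payload": {
  "increments": [
    [0,0,0,0,0,0],
    [0,0,0,0,0,0],
    [0,0,0,0,0,0],
    [0,-0.025,0,0,0,0],
    [0,-0.0458,0,0,0,0],
    [-0.019,-0.0458,-0.002,0,0,0],
    [-0.0382,-0.0458,-0.0035,0,0,0],
    [-0.0382,-0.018,-0.0035,0,0,0],
    [-0.0382,-0.005,-0.0035,0,0,0],
    [-0.0382,-0.0028,-0.0035,0,0,0]
  ],
  "jaw": 1
}}

```text
time: 25.0
tool_pos: [510.5, 222.0, 162.1]
tcp_rot: [-90.0, 0.0, -35.2]
ft_force: [0.4, 0.1, -0.3]
finger_gap: 27.2
```

>>> {"api": "arm_command", "payload": {
  "increments": [
    [0,0,0,0,0,0],
    [0,0,0,0,0,0],
    [0,0,0,0,0,0],
    [0,-0.043,0,0,0,0],
    [-0.001,-0.08,0.002,0,0.17,0],
    [-0.003,-0.12,0.005,0,0.34,0],
    [-0.003,-0.158,0.005,0,0.52,0],
    [-0.003,-0.158,0.005,0,0.7,0],
    [-0.003,-0.158,0.005,0,0.88,0],
    [-0.003,-0.158,0.005,0,1.047,0]
  ],
  "jaw": 0
}}

```text
time: 26.25
tool_pos: [512.2, 227.6, 322.5]
tcp_rot: [-89.8, 0.1, -95.6]
ft_force: [-0.1, 0.9, -0.4]
finger_gap: 42.4
```

```bash
python3 look.py e9
```

```text
t 26.25 pos [512.2 227.6 322.5] rot [-89.8   0.1 -95.6] d [ 0.5 -0.1  2.4] F [-0.1  0.9 -0.4] gap 42.4 oh 72.6
```

View pics/e9.png

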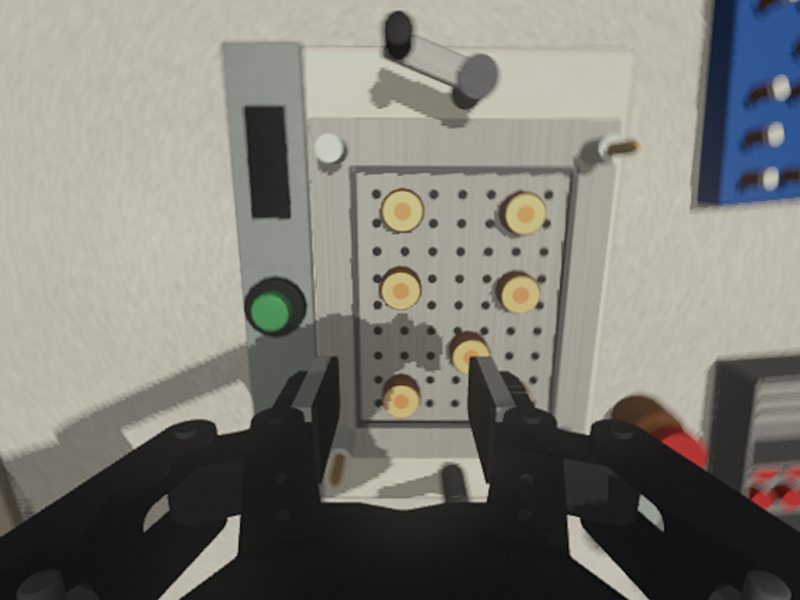

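```bash
python3 - <<'E'
from h import *
import pickle
c,im=pickle.load(open("e9.pkl","rb"))
for n,(u,v) in dict(T2=(402,211),T1=(525,214),B1=(400,291),B2=(520,295),B3=(401,402),B4=(470,356)).items():
    print(n,np.round(WB(onz("wrist",(u/1.42857,v/1.42857),100,c)),1))
im=r.snapshot("top"); save(cv2.resize(im[160:300,140:400],(800,431),interpolation=cv2.INTER_CUBIC),"f_top")
for n in ("top",):
  for t in ("plate_handle","plate_hole"): print(t,[(np.round(x["position"],1).tolist(),round(x["conf"],2)) for x in r.spot_point(n,t)[:4]])
E
```

```text
T2 [-39.7  66.4  20. ]
T1 [37.2 64.1 20. ]
B1 [-41.3  15.1  20. ]
B2 [37.2 11.9 20. ]
B3 [-41.3 -64.6  20. ]
B4 [  5.8 -30.6  20. ]
plate_handle [([340.3, 245.2], 0.95)]
plate_hole [([307.1, 223.7], 0.97)]
```

View pics/f_top.png

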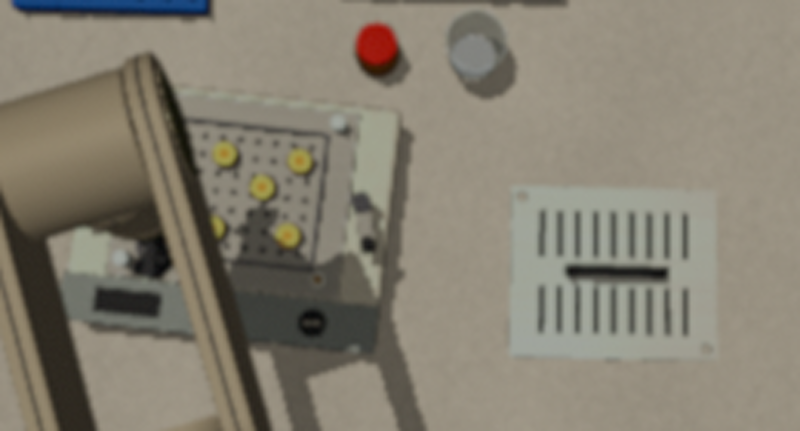

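```bash
python3 - <<'E'
from h import *
print(onz("top",[340.5,248],45),onz("top",[340.3,245.2],39), onz("top",[307,223.7],0))
meas()
plan([(490,-205,280,-92)])
E
```

```text
[ 476.16059644 -212.03537154   45.        ] [ 485.8639134  -212.32098553   39.        ] [ 560.36675328 -102.91843026    0.        ]
[0.4329, 0.0415, 0.0158, -0.003, -0.053, -0.0015]
```

>>> {"api": "arm_command", "payload": {
  "increments": [
    [0.05,0.005,0.002,0,-0.01,0],
    [0.1,0.01,0.004,-0.003,-0.02,0],
    [0.15,0.015,0.006,-0.003,-0.03,0],
    [0.2,0.02,0.008,-0.003,-0.04,0],
    [0.26,0.03,0.01,-0.003,-0.053,-0.0015],
    [0.32,0.0415,0.012,-0.003,-0.053,-0.0015],
    [0.38,0.0415,0.014,-0.003,-0.053,-0.0015],
    [0.42,0.0415,0.0158,-0.003,-0.053,-0.0015],
    [0.4329,0.0415,0.0158,-0.003,-0.053,-0.0015],
    [0.4329,0.0415,0.0158,-0.003,-0.053,-0.0015]
  ]
}}

```text
time: 27.7
tool_pos: [488.2, -205.1, 279.8]
tcp_rot: [-90.0, 0.0, -92.2]
ft_force: [0.3, -0.3, 0.2]
finger_gap: 42.6
```

```bash
python3 look.py g1
```

```text
t 27.7 pos [ 488.2 -205.1  279.8] rot [-90.    0.  -92.2] d [-1.8 -0.1 -0.2] F [ 0.3 -0.3  0.2] gap 42.6 oh 72.6
```

View pics/g1.png

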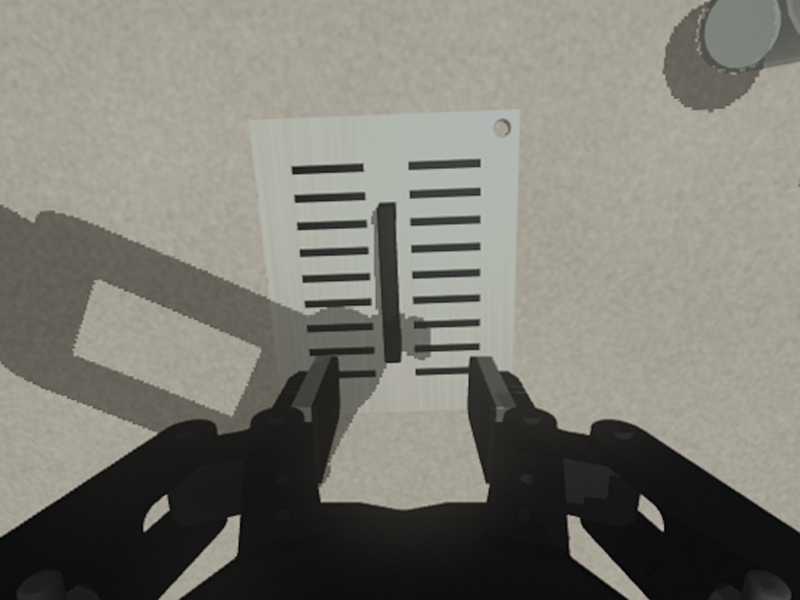

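```bash
cat > fitp.py <<'E'
from h import *
import pickle
from scipy.optimize import least_squares
def fitplate(c,obs,x0,fz=0):
    def W(P,x): return np.array([x[0],x[1],fz])+R.from_euler('z',x[2],degrees=True).apply(P)
    def f(x): return np.concatenate([proj("wrist",W(P,x),c)-np.array(p)/1.42857 for P,p in obs])
    s=least_squares(f,x0,loss='soft_l1'); print(np.round(s.x,2)); print(np.round(f(s.x),1).reshape(-1,2).tolist()); return s.x
E
python3 - <<'E'
from fitp import *
c,im=pickle.load(open("g1.pkl","rb"))
fitplate(c,[((-95,115,5),(250,120)),((95,115,5),(520,109)),((83,103,5),(502,128)),((-6,55,47),(379,205)),((6,55,47),(396,203)),((-6,-55,47),(385,362)),((6,-55,47),(401,361))],[480,-210,-2])
E
```

```text
[ 4.7849e+02 -2.1012e+02 -2.0000e-01]
[[-0.7, -1.1], [0.9, -0.6], [1.1, -0.6], [-1.4, -0.1], [-0.3, 0.8], [-0.2, 1.2], [0.5, 1.6]]
```

```bash
python3 - <<'E'
from h import *
meas()
plan([(478.5,-210,150,-90.2),(478.5,-210,88,-90.2)])
E
```

```text
[0.0062, 0.1297, -0.0095, 0.0005, -0.0341, -0.0005]
[0.0062, 0.1917, -0.0095, 0.0005, -0.0341, -0.0005]
```

>>> {"api": "arm_command", "payload": {
  "increments": [
    [0.0062,0.04,-0.0095,0,-0.0341,0],
    [0.0062,0.08,-0.0095,0,-0.0341,0],
    [0.0062,0.12,-0.0095,0,-0.0341,0],
    [0.0062,0.1297,-0.0095,0,-0.0341,0],
    [0.0062,0.145,-0.0095,0,-0.0341,0],
    [0.0062,0.16,-0.0095,0,-0.0341,0],
    [0.0062,0.175,-0.0095,0,-0.0341,0],
    [0.0062,0.187,-0.0095,0,-0.0341,0],
    [0.0062,0.1917,-0.0095,0,-0.0341,0],
    [0.0062,0.1917,-0.0095,0,-0.0341,0]
  ]
}}

```text
time: 29.0
tool_pos: [478.3, -210.7, 87.8]
tcp_rot: [-90.0, 0.0, -90.3]
ft_force: [0.0, 0.3, 0.7]
finger_gap: 42.6
```

```bash
python3 look.py g2
```

```text
t 29.0 pos [ 478.3 -210.7   87.8] rot [-90.    0.  -90.3] d [-0.2 -0.7 -0.2] F [0.  0.3 0.7] gap 42.6 oh 72.6
```

View pics/g2.png

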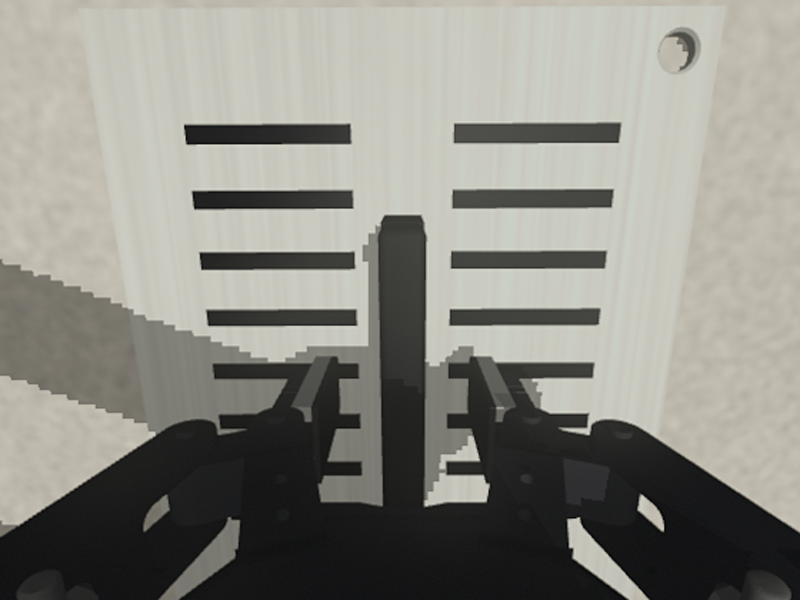

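>>> {"api": "arm_command", "payload": {
  "increments": [
    [0,0,0,0,0,0],
    [0,0,0,0,0,0],
    [0,0,0,0,0,0],
    [0,0,0,0,0,0],
    [0,0,0,0,0,0],
    [0,0,0,0,0,0],
    [0,-0.01,0,0,0,0],
    [0,-0.03,0,0,0,0],
    [0,-0.04,0,0,0,0],
    [0,-0.04,0,0,0,0]
  ],
  "jaw": 1,
  "force": 120
}}

```text
time: 30.3
tool_pos: [479.0, -211.0, 129.0]
tcp_rot: [-89.9, -0.1, -90.3]
ft_force: [0.7, -0.8, -4.0]
finger_gap: 10.5
```

```bash
python3 look.py g3
```

```text
t 30.3 pos [ 479. -211.  129.] rot [-89.9  -0.1 -90.3] d [ 0.5 -1.  41. ] F [ 0.7 -0.8 -4. ] gap 10.5 oh 72.6
```

View pics/g3.png

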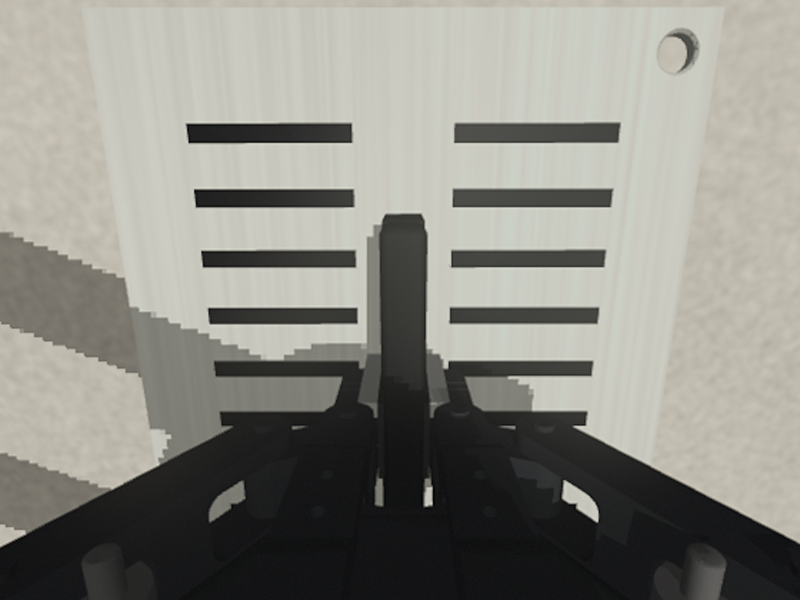

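```bash
python3 - <<'E'
from fitp import *
c,im=pickle.load(open("g3.pkl","rb"))
obs=[((-95,115,5),(82,8)),((95,115,5),(724,7)),((83,103,5),(677.5,50)),((-6,55,47),(384,229)),((6,55,47),(426,229))]
def W(P,x): return np.array(x[:3])+R.from_euler('z',x[3],degrees=True).apply(P)
def f(x): return np.concatenate([proj("wrist",W(P,x),c)-np.array(p)/1.42857 for P,p in obs])
s=least_squares(f,[479,-211,40,0]); print(s.x,np.round(f(s.x),1).reshape(-1,2).tolist())
meas()
plan([(478.5,-211,230,-90.3)])
w=BW(0,0,230); print(w)
plan([(540,60,230,-94),w])
E
```

```text
[ 4.79325961e+02 -2.11123744e+02  3.93050748e+01 -4.43460438e-02] [[0.2, 1.2], [0.6, -0.3], [0.4, 1.2], [-3.1, -0.8], [2.2, -0.9]]
[0.0003, -0.1018, -0.0, -0.0001, 0.0006, 0.0003]
(np.float64(549.7068958164807), np.float64(204.1198880321478), 230, -95.25050251246448)
[-0.2713, -0.0, 0.0601, 0.0, 0.0646, 0.0]
[-0.4155, -0.0, 0.069, 0.0, 0.0864, 0.0]
```

```bash
python3 - <<'E'
from h import *
meas()
plan([(478.5,-211,270,-90.3),(500,-100,270,-91)])
plan([BW(0,0,262)])
E
```

```text
[0.0003, -0.1418, -0.0, -0.0001, 0.0006, 0.0003]
[-0.1108, -0.1419, 0.021, -0.0001, 0.0128, 0.0003]
[-0.3049, 0.008, 0.0444, 0.0, 0.0742, 0.0]
```

>>> {"api": "arm_command", "payload": {
  "increments": [
    [0,-0.02,0,0,0,0],
    [0,-0.05,0,0,0,0],
    [0,-0.085,0,0,0,0],
    [0,-0.115,0,0,0,0],
    [0,-0.1418,0,0,0,0],
    [-0.02,-0.1418,0.004,0,0,0],
    [-0.045,-0.1418,0.01,0,0.005,0],
    [-0.075,-0.1418,0.015,0,0.01,0],
    [-0.1,-0.1418,0.019,0,0.0128,0],
    [-0.1108,-0.1418,0.021,0,0.0128,0]
  ]
}}

```text
time: 31.6
tool_pos: [499.8, -98.8, 268.8]
tcp_rot: [-90.1, 0.0, -90.9]
ft_force: [-0.5, -0.6, -3.4]
finger_gap: 10.2
```

>>> {"api": "arm_command", "payload": {
  "increments": [
    [-0.02,0.001,0.003,0,0.005,0],
    [-0.055,0.002,0.008,0,0.015,0],
    [-0.095,0.003,0.014,0,0.025,0],
    [-0.14,0.004,0.02,0,0.035,0],
    [-0.185,0.005,0.027,0,0.045,0],
    [-0.225,0.006,0.033,0,0.055,0],
    [-0.26,0.007,0.038,0,0.065,0],
    [-0.285,0.008,0.042,0,0.07,0],
    [-0.3,0.008,0.0437,0,0.0742,0],
    [-0.3049,0.008,0.0444,0,0.0742,0]
  ]
}}

```text
time: 32.85
tool_pos: [549.7, 204.2, 261.3]
tcp_rot: [-90.1, -0.0, -95.2]
ft_force: [-0.3, 0.3, -2.8]
finger_gap: 10.2
```

```bash
python3 look.py g4
```

```text
t 32.85 pos [549.7 204.2 261.3] rot [-90.1  -0.  -95.2] d [ 0.   0.1 -0.7] F [-0.3  0.3 -2.8] gap 10.2 oh 72.6
```

View pics/g4.png

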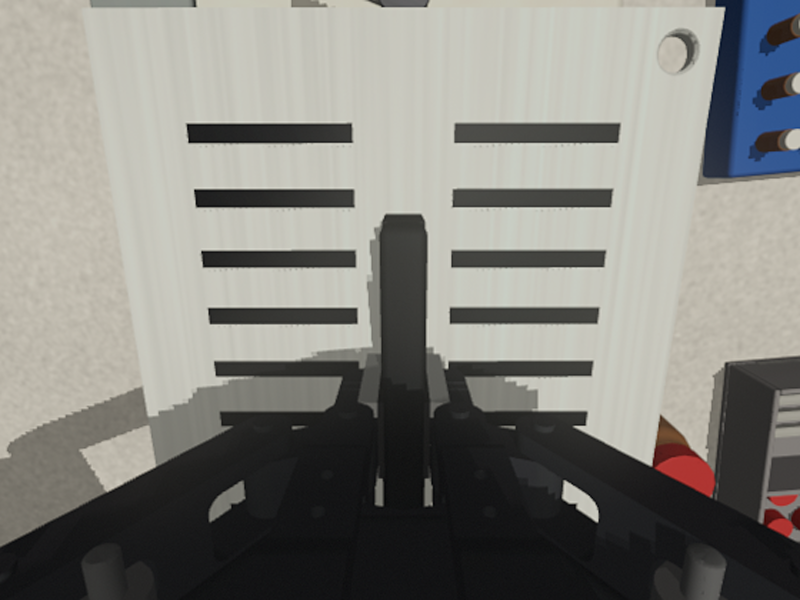

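>>> {"api": "arm_command", "payload": {
  "increments": [
    [0,0.005,0,0,0,0],
    [0,0.012,0,0,0,0],
    [0,0.019,0,0,0,0],
    [0,0.024,0,0,0,0],
    [0,0.027,0,0,0,0],
    [0,0.027,0,0,0,0],
    [0,0.027,0,0,0,0],
    [0,0.027,0,0,0,0],
    [0,0.027,0,0,0,0],
    [0,0.027,0,0,0,0]
  ]
}}

```text
time: 34.15
tool_pos: [549.8, 204.1, 234.9]
tcp_rot: [-90.0, -0.0, -95.2]
ft_force: [0.2, -0.2, -4.4]
finger_gap: 10.3
```

```bash
python3 look.py g5; python3 - <<'E'
from h import *
import pickle
c,im=pickle.load(open("g5.pkl","rb")); 
a=cv2.resize(im[0:80,420:530],(550,400),interpolation=cv2.INTER_CUBIC)
im=r.snapshot("scene"); b=cv2.resize(im[190:330,220:420],(800,560),interpolation=cv2.INTER_CUBIC)
save(a,"g5a");save(b,"g5b")
E
```

```text
t 34.15 pos [549.8 204.1 234.9] rot [-90.   -0.  -95.2] d [  0.    0.  -27.1] F [ 0.2 -0.2 -4.4] gap 10.3 oh 72.6
```

View pics/g5a.png

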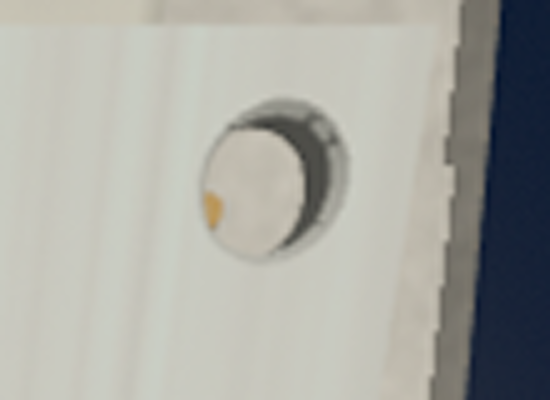

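View pics/g5b.png

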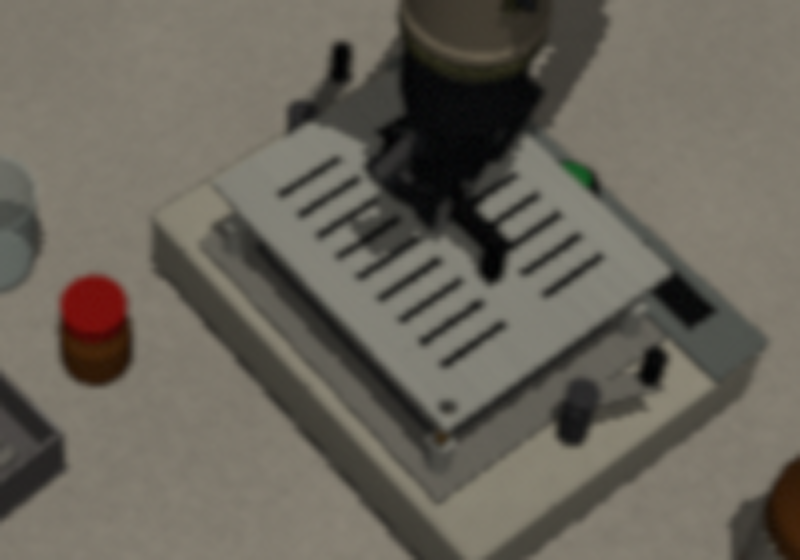

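```bash
python3 - <<'E'
from h import *
import pickle
c,im=pickle.load(open("g5.pkl","rb"))
h=onz("wrist",(420+275/5,180/5),150.4,c); h2=onz("wrist",(420+237/5,198/5),145.4,c)
print("hole top",WB(h),"mouth",WB(h2))
for u in (208,212): print("pin",WB(onz("wrist",(420+u/5,212/5),140,c)))
print(proj("wrist",BW(83,103,140)[:3],c), WB([*BW(0,0)[:2],80]))
E
```

```text
hole top [ 82.82296597 103.26434351  70.4       ] mouth [ 82.35139335 102.99734737  65.4       ]
pin [ 82.64645909 103.05407456  60.        ]
pin [ 83.01614335 103.05384829  60.        ]
[462.34811598  42.5282774 ] [0. 0. 0.]
```

>>> {"api": "arm_command", "payload": {
  "increments": [
    [0,0.003,0,0,0,0],
    [0,0.006,0,0,0,0],
    [0,0.009,0,0,0,0],
    [0,0.012,0,0,0,0],
    [0,0.014,0,0,0,0],
    [0,0.016,0,0,0,0],
    [0,0.016,0,0,0,0],
    [0,0.016,0,0,0,0],
    [0,0.016,0,0,0,0],
    [0,0.016,0,0,0,0]
  ]
}}

```text
time: 35.5
tool_pos: [549.8, 204.1, 219.0]
tcp_rot: [-90.0, -0.0, -95.2]
ft_force: [-1.1, 0.0, -4.2]
finger_gap: 10.2
```

```bash
python3 look.py g6; python3 - <<'E'
from h import *
import pickle
s=r.sense();print(np.round(s["wrist_torque"],2))
c,im=pickle.load(open("g6.pkl","rb")); 
a=cv2.resize(im[0:80,420:530],(550,400),interpolation=cv2.INTER_CUBIC)
im=r.snapshot("scene"); b=cv2.resize(im[190:330,220:420],(800,560),interpolation=cv2.INTER_CUBIC)
save(a,"g6a");save(b,"g6b")
E
```

```text
t 35.5 pos [549.8 204.1 219. ] rot [-90.   -0.  -95.2] d [  0.1   0.  -43. ] F [-1.1  0.  -4.2] gap 10.2 oh 72.6
[ 0.04 -0.    0.04]
```

View pics/g6a.png

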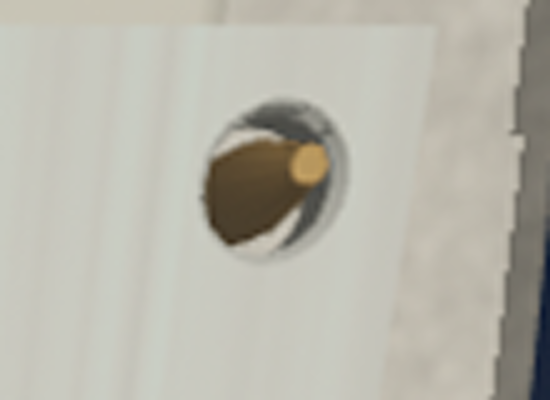

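View pics/g6b.png

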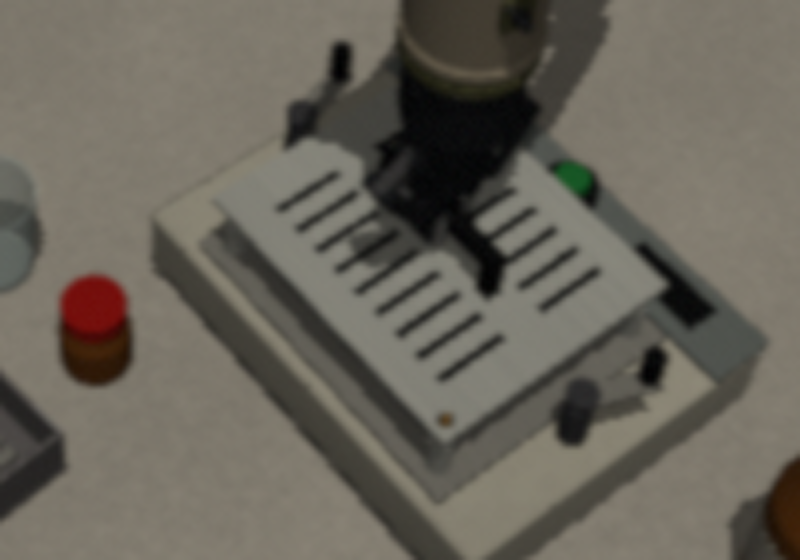

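>>> {"api": "arm_command", "payload": {
  "increments": [
    [0,0.003,0,0,0,0],
    [0,0.006,0,0,0,0],
    [0,0.009,0,0,0,0],
    [0,0.012,0,0,0,0],
    [0,0.014,0,0,0,0],
    [0,0.016,0,0,0,0],
    [0,0.018,0,0,0,0],
    [0,0.018,0,0,0,0],
    [0,0.018,0,0,0,0],
    [0,0.018,0,0,0,0]
  ]
}}

```text
time: 36.85
tool_pos: [549.8, 204.1, 201.0]
tcp_rot: [-90.0, -0.0, -95.3]
ft_force: [-0.1, -0.3, -3.0]
finger_gap: 10.2
```

```bash
python3 look.py g7; python3 - <<'E'
from h import *
s=r.sense();print(np.round(s["wrist_torque"],2))
E
```

```text
t 36.85 pos [549.8 204.1 201. ] rot [-90.   -0.  -95.3] d [  0.1   0.  -61. ] F [-0.1 -0.3 -3. ] gap 10.2 oh 72.6
[ 0.07 -0.01  0.01]
```

>>> {"api": "arm_command", "payload": {
  "increments": [
    [0,0.0005,0,0,0,0],
    [0,0.001,0,0,0,0],
    [0,0.0015,0,0,0,0],
    [0,0.002,0,0,0,0],
    [0,0.0025,0,0,0,0],
    [0,0.0025,0,0,0,0],
    [0,0.0025,0,0,0,0],
    [0,0.0025,0,0,0,0],
    [0,0.0025,0,0,0,0],
    [0,0.0025,0,0,0,0]
  ]
}}

```text
time: 38.15
tool_pos: [549.7, 204.1, 199.0]
tcp_rot: [-90.0, -0.0, -95.2]
ft_force: [-5.5, -1.6, 5.9]
finger_gap: 10.0
```

```bash
python3 look.py g8; python3 - <<'E'
from h import *
s=r.sense();print(np.round(s["wrist_torque"],2))
E
```

```text
t 38.15 pos [549.7 204.1 199. ] rot [-90.   -0.  -95.2] d [  0.   -0.  -63.1] F [-5.5 -1.6  5.9] gap 10.0 oh 72.6
[-0.24  0.78  0.02]
```

View pics/g8.png

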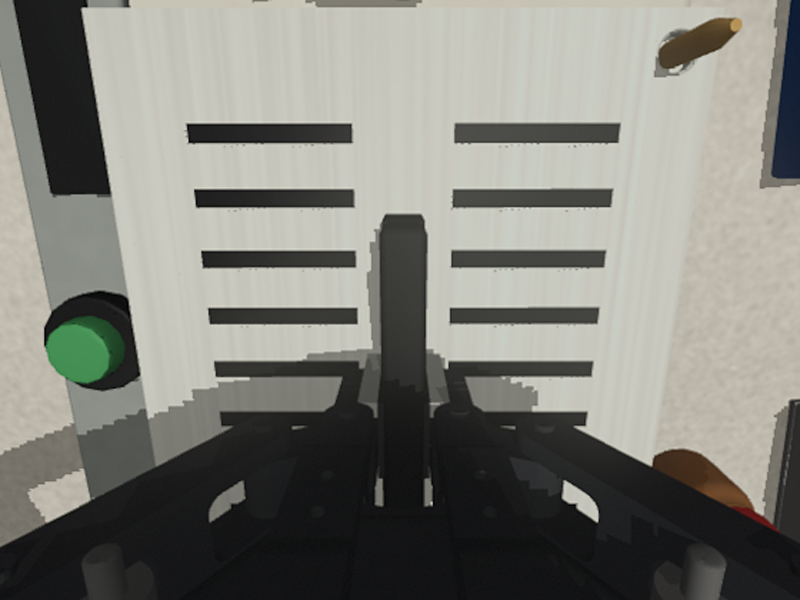

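>>> {"api": "arm_command", "payload": {
  "increments": [
    [0,0.0005,0,0,0,0],
    [0,0.0005,0,0,0,0],
    [0,0.0005,0,0,0,0],
    [0,0.0005,0,0,0,0],
    [0,0.0005,0,0,0,0],
    [0,-0.02,0,0,0,0],
    [0,-0.04,0,0,0,0],
    [0,-0.07,0,0,0,0],
    [0,-0.1,0,0,0,0],
    [0,-0.1,0,0,0,0]
  ],
  "jaw": 0.2
}}

```text
time: 39.45
tool_pos: [551.5, 204.6, 304.0]
tcp_rot: [-89.6, 0.2, -95.2]
ft_force: [0.1, 0.1, 0.7]
finger_gap: 34.3
```

```bash
python3 look.py g9; python3 - <<'E'
from h import *
im=r.snapshot("scene"); b=cv2.resize(im[190:330,220:420],(800,560),interpolation=cv2.INTER_CUBIC)
save(b,"g9b")
E
```

```text
t 39.45 pos [551.5 204.6 304. ] rot [-89.6   0.2 -95.2] d [ 1.8  0.5 42. ] F [0.1 0.1 0.7] gap 34.3 oh 72.6
```

View pics/g9.png

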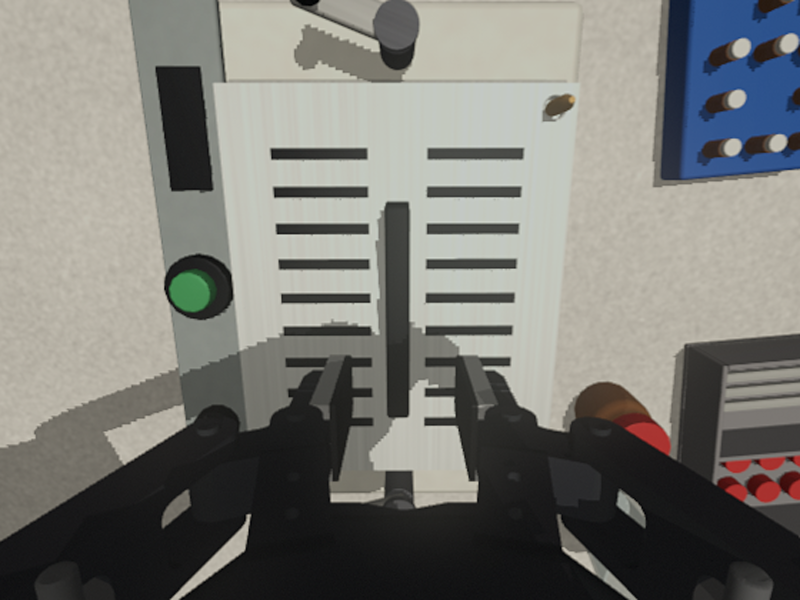

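View pics/g9b.png

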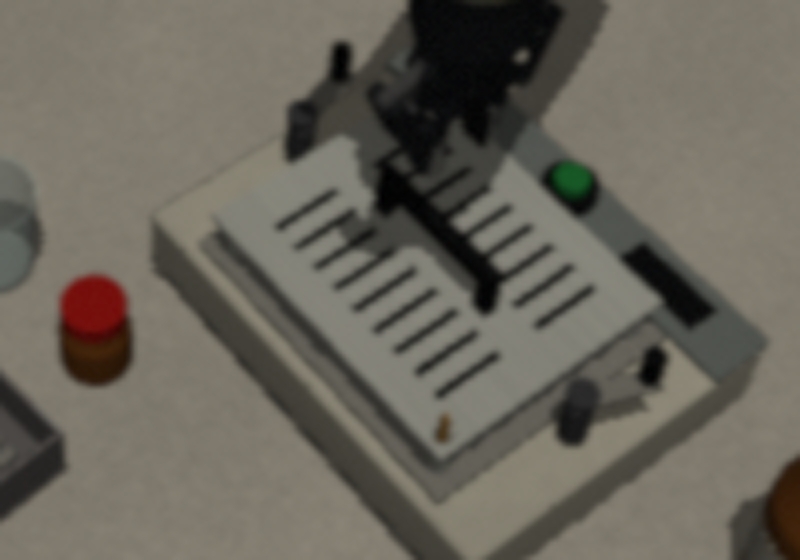

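```bash
python3 - <<'E'
from fitp import *
c,im=pickle.load(open("g9.pkl","rb"))
obs=[((-95,115,5),(214,83)),((95,115,5),(581,81)),((-6,55,47),(386,204)),((6,55,47),(410,204)),((-6,-55,47),(387,416)),((6,-55,47),(409,416)),((95,-115,5),(554,471))]
def W(P,x): return np.array(x[:3])+R.from_euler('z',x[3],degrees=True).apply(P)
def f(x): return np.concatenate([proj("wrist",W(P,x),c)-np.array(p)/1.42857 for P,p in obs])
s=least_squares(f,[549,204,110,-5]); print(s.x,np.round(f(s.x),1).reshape(-1,2).tolist(), WB(s.x[:3]))
# knobs
for n,p in dict(L=(303,3)).items(): print(n,WB(onz("wrist",(p[0]/1.42857,p[1]/1.42857),150,c)))
c,im=pickle.load(open("e9.pkl","rb"))
print("L",WB(onz("wrist",(398/1.42857,24/1.42857),152,c)))
T=onz("top",[0,0],150)
for n,px in [("L",(160.4,229.4)),("R",(258,239))]: pass
im=r.snapshot("top"); save(cv2.resize(im[180:290,140:290],(800,587),interpolation=cv2.INTER_CUBIC),"h_top")
for t in ("keeper_left_knob","keeper_right_knob"):
  for n in ("top","scene"):
    if n=="scene": r.snapshot(n)
    print(t,n,[(np.round(x["position"],1).tolist(),round(x["conf"],2)) for x in r.spot_point(n,t)[:4]])
E
```

```text
[550.35101693 204.73307841 109.35480051  -4.84405188] [[-0.5, -0.5], [0.0, -0.8], [-0.5, 0.1], [0.9, -0.1], [1.4, 1.7], [2.0, 1.5], [-4.1, -2.3]] [ 0.5853052   0.66956126 29.35480051]
L [-40.36325095 139.64061431  70.        ]
L [-40.92127987 155.49276552  72.        ]
keeper_left_knob top [([212.2, 218.0], 0.62)]
keeper_left_knob scene [([383.9, 280.3], 0.66)]
keeper_right_knob top [([255.3, 241.6], 0.69)]
keeper_right_knob scene []
```

View pics/h_top.png

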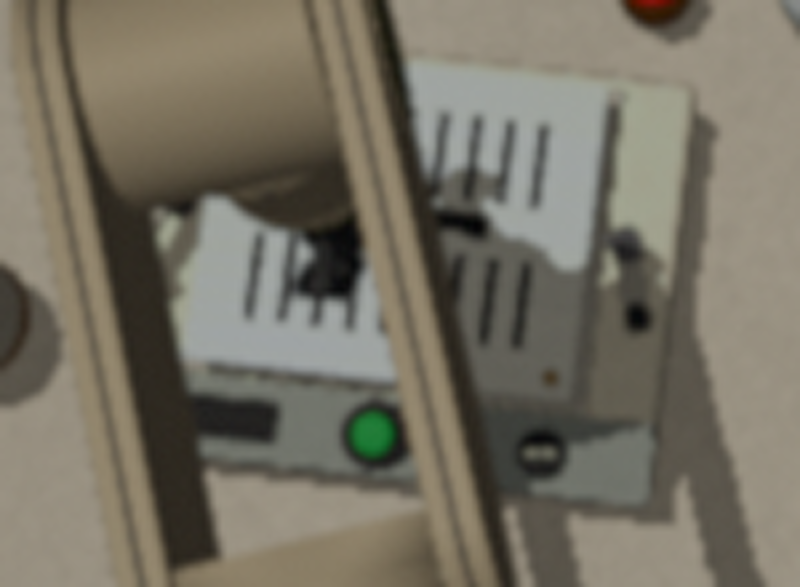

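```bash
python3 - <<'E'
from h import *
P=onz("top",(259.3,238.5),150);print(WB(P))
P=onz("scene",(220+340/4,190+47/4),152);print("scene R",WB(P))
P=onz("scene",(220+654/4,190+352/4),152);print("scene L",WB(P))
print("post R",WB(onz("scene",(220+301/4,190+108/4),130)),"post L",WB(onz("scene",(220+581/4,190+388/4),130)))
E
```

```text
[ -42.07213704 -153.08998223   70.        ]
scene R [ -41.93977866 -151.88353181   72.        ]
scene L [-41.2602502  151.78708116  72.        ]
post R [   0.94063303 -139.53566128   50.        ] post L [  0.56130161 135.71241457  50.        ]
```

```bash
python3 - <<'E'
from h import *
meas()
plan([BW(-41,154.5,262,-80)])
E
```

```text
[-0.1546, 0.0355, -0.0407, 0.0009, 1.3964, 0.0016]
```

>>> {"api": "arm_command", "payload": {
  "increments": [
    [-0.02,0.005,-0.005,0,0.17,0.0016],
    [-0.04,0.01,-0.01,0,0.34,0.0016],
    [-0.06,0.015,-0.015,0,0.51,0.0016],
    [-0.08,0.02,-0.02,0,0.68,0.0016],
    [-0.1,0.025,-0.025,0,0.85,0.0016],
    [-0.12,0.03,-0.03,0,1.02,0.0016],
    [-0.14,0.0355,-0.037,0,1.19,0.0016],
    [-0.1546,0.0355,-0.0407,0.0009,1.36,0.0016],
    [-0.1546,0.0355,-0.0407,0.0009,1.396,0.0016],
    [-0.1546,0.0355,-0.0407,0.0009,1.396,0.0016]
  ]
}}

```text
time: 41.15
tool_pos: [523.5, 361.3, 262.7]
tcp_rot: [-90.0, 0.1, -175.1]
ft_force: [-0.3, 0.1, -0.5]
finger_gap: 34.1
```

```bash
python3 look.py k1
```

```text
t 41.15 pos [523.5 361.3 262.7] rot [-9.000e+01  1.000e-01 -1.751e+02] d [ 0.5 -0.4  0.7] F [-0.3  0.1 -0.5] gap 34.1 oh 72.6
```

View pics/k1.png

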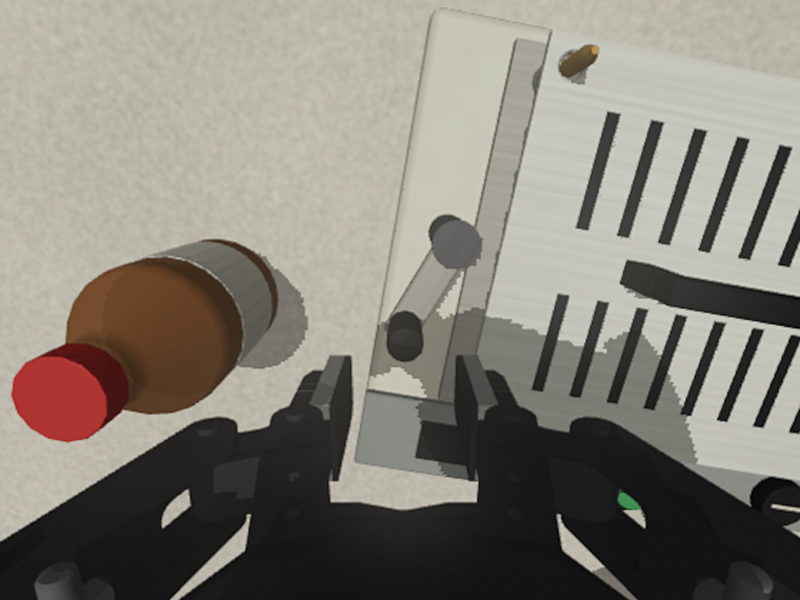

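```bash
python3 - <<'E'
from h import *
import pickle
c,im=pickle.load(open("k1.pkl","rb"))
print(WB(onz("wrist",(404/1.42857,347/1.42857),152.5,c)), WB(onz("wrist",(457/1.42857,243/1.42857),130,c)))
meas()
plan([BW(-41,154.5,215,-80),BW(-41,154.5,201,-80)])
E
```

```text
[-43.12203315 154.23253505  72.5       ] [  0.48878546 138.34630359  50.        ]
[0.0006, 0.0478, -0.0006, -0.0001, 0.0027, -0.0013]
[0.0006, 0.0618, -0.0006, -0.0001, 0.0027, -0.0013]
```

>>> {"api": "arm_command", "payload": {
  "increments": [
    [0.0015,0.01,-0.0006,0,0.0027,0],
    [0.0015,0.02,-0.0006,0,0.0027,0],
    [0.0015,0.032,-0.0006,0,0.0027,0],
    [0.0015,0.043,-0.0006,0,0.0027,0],
    [0.0015,0.05,-0.0006,0,0.0027,0],
    [0.0015,0.055,-0.0006,0,0.0027,0],
    [0.0015,0.06,-0.0006,0,0.0027,0],
    [0.0015,0.0618,-0.0006,0,0.0027,0],
    [0.0015,0.0618,-0.0006,0,0.0027,0],
    [0.0015,0.0618,-0.0006,0,0.0027,0]
  ]
}}

```text
time: 42.45
tool_pos: [522.1, 362.4, 201.4]
tcp_rot: [-90.0, 0.1, -175.4]
ft_force: [-0.2, -1.2, -0.2]
finger_gap: 34.3
```

```bash
python3 look.py k2; python3 - <<'E'
from h import *
meas()
w=[]
# arc: angle th (direction from axis) from 158 to 272 deg
for th,dy in zip(np.linspace(166,226,8),np.linspace(-80,-45,8)):
    w.append(BW(45*np.cos(np.radians(th)),138+45*np.sin(np.radians(th)),201,dy))
plan(w)
w=[]
for th,dy in zip(np.linspace(232,276,8),np.linspace(-40,-5,8)):
    w.append(BW(45*np.cos(np.radians(th)),138+45*np.sin(np.radians(th)),201,dy))
plan(w)
E
```

```text
t 42.45 pos [522.1 362.4 201.4] rot [-9.000e+01  1.000e-01 -1.754e+02] d [-0.9  0.7  0.5] F [-0.2 -1.2 -0.2] gap 34.3 oh 72.6
[0.0027, 0.0004, 0.0058, 0.0004, -0.0024, -0.0019]
[0.0049, 0.0004, 0.0121, 0.0004, -0.0896, -0.0019]
[0.0062, 0.0004, 0.0187, 0.0003, -0.1769, -0.0019]
[0.0065, 0.0004, 0.0254, 0.0002, -0.2642, -0.0019]
[0.0058, 0.0004, 0.0321, 0.0001, -0.3514, -0.002]
[0.0041, 0.0004, 0.0386, 0.0, -0.4387, -0.002]
[0.0014, 0.0004, 0.0448, -0.0001, -0.526, -0.002]
[-0.0021, 0.0004, 0.0505, -0.0001, -0.6132, -0.002]
[-0.0003, -0.0, 0.0047, -0.0, -0.0873, 0.0]
[-0.0012, -0.0, 0.0096, -0.0, -0.1746, 0.0]
[-0.0026, -0.0, 0.0143, -0.0, -0.2618, 0.0]
[-0.0045, -0.0, 0.0189, -0.0, -0.3491, 0.0]
[-0.0069, -0.0, 0.0232, -0.0, -0.4364, 0.0]
[-0.0098, -0.0, 0.0272, -0.0, -0.5236, 0.0001]
[-0.013, -0.0, 0.0309, -0.0, -0.6109, 0.0001]
[-0.0167, -0.0, 0.0342, -0.0, -0.6982, 0.0001]
```

View pics/k2.png

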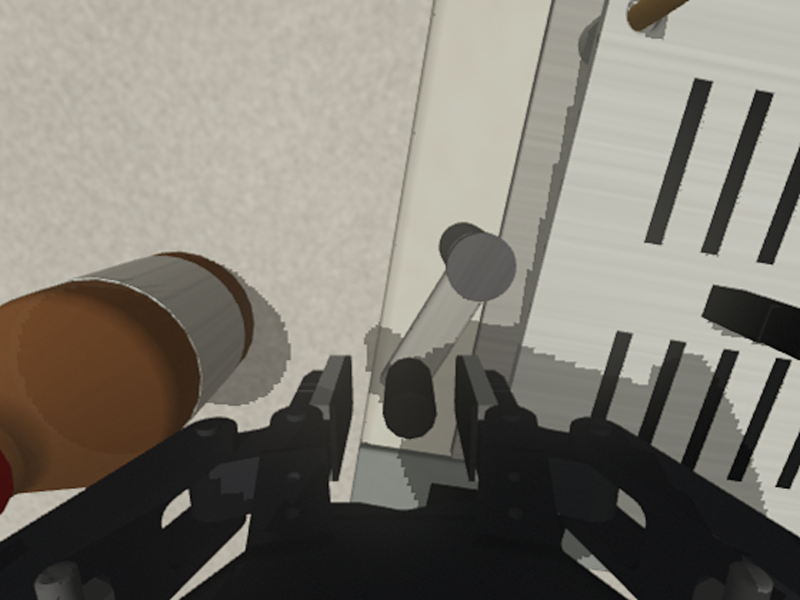

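>>> {"api": "arm_command", "payload": {
  "increments": [
    [0,0,0,0,0,0],
    [0.001,0,0.002,0,0,0],
    [0.0027,0,0.0058,0,-0.0024,0],
    [0.0049,0,0.0121,0,-0.0896,0],
    [0.0062,0,0.0187,0,-0.1769,0],
    [0.0065,0,0.0254,0,-0.2642,0],
    [0.0058,0,0.0321,0,-0.3514,0],
    [0.0041,0,0.0386,0,-0.4387,0],
    [0.0014,0,0.0448,0,-0.526,0],
    [-0.0021,0,0.0505,0,-0.6132,0]
  ],
  "jaw": 0.45,
  "force": 20
}}

```text
time: 43.75
tool_pos: [527.3, 311.8, 200.7]
tcp_rot: [-90.0, -0.0, -140.1]
ft_force: [-3.1, 0.4, 0.2]
finger_gap: 24.1
```

```bash
python3 look.py k3; python3 - <<'E'
from h import *
meas()
w=[]
for th,dy in zip(np.linspace(232,277,8),np.linspace(-40,-5,8)):
    w.append(BW(45*np.cos(np.radians(th)),138+45*np.sin(np.radians(th)),201,dy))
plan(w)
E
```

```text
t 43.75 pos [527.3 311.8 200.7] rot [ -90.    -0.  -140.1] d [-35.6  15.2  -0.3] F [-3.1  0.4  0.2] gap 24.1 oh 72.6
[-0.0012, -0.0003, 0.0041, -0.0003, -0.0804, 0.0]
[-0.0021, -0.0003, 0.0091, -0.0003, -0.1677, 0.0]
[-0.0035, -0.0003, 0.014, -0.0003, -0.2549, 0.0]
[-0.0054, -0.0003, 0.0186, -0.0003, -0.3422, 0.0]
[-0.0079, -0.0003, 0.023, -0.0003, -0.4295, 0.0001]
[-0.0108, -0.0003, 0.0271, -0.0003, -0.5167, 0.0001]
[-0.0142, -0.0003, 0.0309, -0.0003, -0.604, 0.0001]
[-0.018, -0.0003, 0.0342, -0.0003, -0.6913, 0.0001]
```

View pics/k3.png

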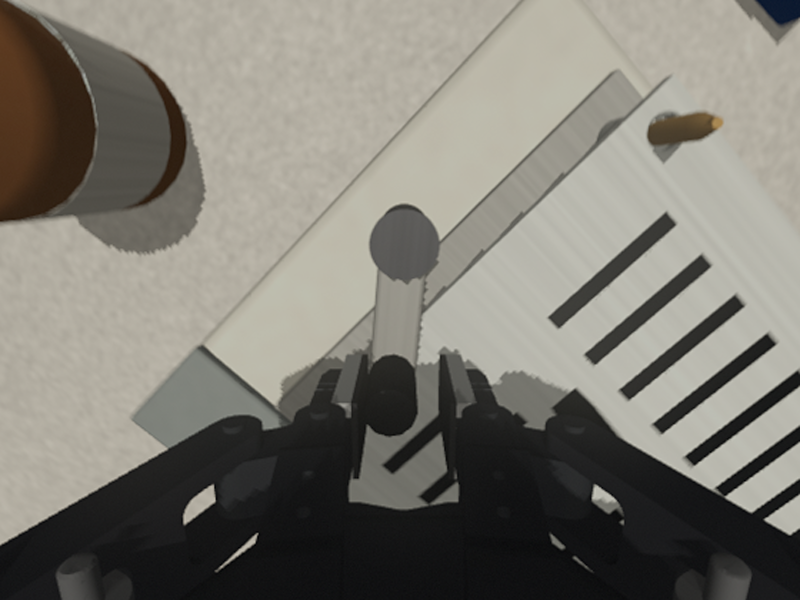

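>>> {"api": "arm_command", "payload": {
  "increments": [
    [-0.0012,0,0.0041,0,-0.0804,0],
    [-0.0021,0,0.0091,0,-0.1677,0],
    [-0.0035,0,0.014,0,-0.2549,0],
    [-0.0054,0,0.0186,0,-0.3422,0],
    [-0.0079,0,0.023,0,-0.4295,0],
    [-0.0108,0,0.0271,0,-0.5167,0],
    [-0.0142,0,0.0309,0,-0.604,0],
    [-0.0168,0,0.0332,0,-0.66,0],
    [-0.0168,0,0.0332,0,-0.66,0],
    [-0.0168,0,0.0332,0,-0.66,0]
  ]
}}

```text
time: 45.05
tool_pos: [562.2, 297.3, 201.2]
tcp_rot: [-89.9, 0.0, -102.5]
ft_force: [0.3, 0.4, -0.8]
finger_gap: 23.4
```

```bash
python3 look.py k4; python3 - <<'E'
from h import *
meas()
th=np.radians(272)
a=BW(45*np.cos(th),138+45*np.sin(th),201,-7)
b=BW(45*np.cos(th),138+45*np.sin(th),250,-7)
plan([a,b])
plan([BW(-42,-152,262,0)])
E
```

```text
t 45.05 pos [562.2 297.3 201.2] rot [ -89.9    0.  -102.5] d [-1.5  0.7  0.2] F [ 0.3  0.4 -0.8] gap 23.4 oh 72.6
[0.0013, 0.0002, -0.0022, -0.0015, -0.0047, -0.0008]
[0.0012, -0.0488, -0.0021, -0.0015, -0.0047, -0.0008]
[0.2485, -0.012, -0.0134, -0.0, -0.1222, -0.0]
```

View pics/k4.png

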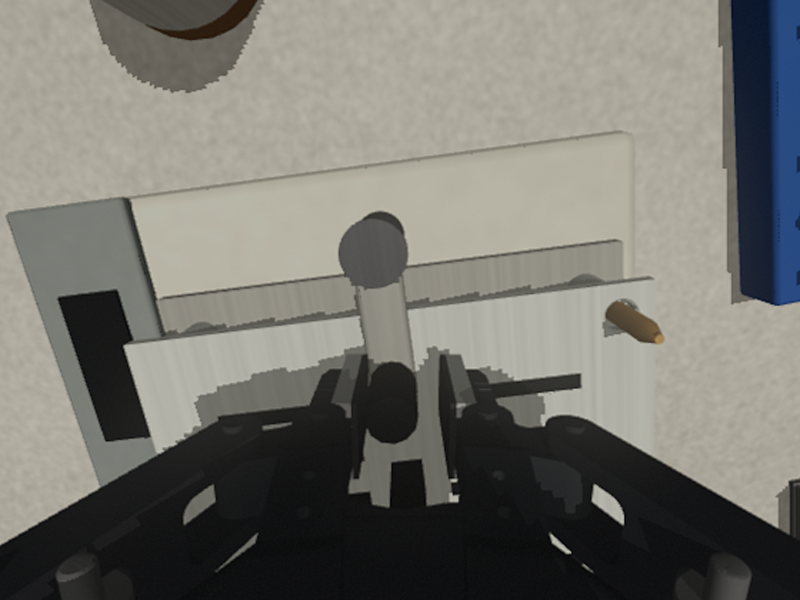

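```bash
python3 - <<'E'
from h import *
w=BW(45*np.cos(np.radians(272)),138+45*np.sin(np.radians(272)),250,-7)
json.dump(dict(p=list(w[:3]),q=[-90,0,w[3]]),open("cmd.json","w"))
plan([BW(-42,-152,262,60)])
E
```

```text
[0.2485, -0.012, -0.0134, -0.0, -1.1694, 0.0]
```

>>> {"api": "arm_command", "payload": {
  "increments": [
    [0.0013,0,-0.0022,0,0,0],
    [0.0013,0,-0.0022,0,0,0],
    [0.0013,-0.015,-0.0022,0,0,0],
    [0.0013,-0.03,-0.0022,0,-0.0047,0],
    [0.0013,-0.0488,-0.0022,0,-0.0047,0],
    [0.0013,-0.0488,-0.0022,0,-0.0047,0],
    [0.0013,-0.0488,-0.0022,0,-0.0047,0],
    [0.0013,-0.0488,-0.0022,-0.001,-0.0047,0],
    [0.0013,-0.0488,-0.0022,-0.001,-0.0047,0],
    [0.0013,-0.0488,-0.0022,-0.001,-0.0047,0]
  ],
  "jaw": 0.2
}}

```text
time: 46.35
tool_pos: [559.5, 296.4, 249.4]
tcp_rot: [-90.0, 0.0, -102.2]
ft_force: [0.1, -0.1, 0.7]
finger_gap: 34.7
```

```bash
python3 look.py k5; python3 - <<'E'
from h import *
meas()
plan([BW(-42,-152,262,60)])
E
```

```text
t 46.35 pos [559.5 296.4 249.4] rot [ -90.     0.  -102.2] d [ 65.6 239.8 -12.6] F [ 0.1 -0.1  0.7] gap 34.7 oh 72.6
[0.2483, -0.0125, -0.0136, 0.0001, -1.1679, -0.0003]
```

View pics/k5.png

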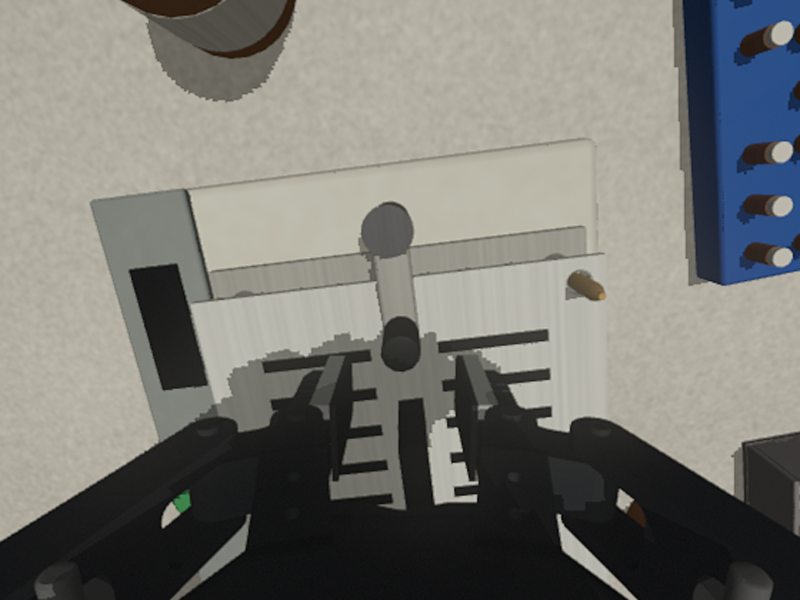

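Left keeper is straight in. Now to the right knob.

>>> {"api": "arm_command", "payload": {
  "increments": [
    [0.02,-0.0125,-0.001,0,-0.1,0],
    [0.05,-0.0125,-0.003,0,-0.25,0],
    [0.08,-0.0125,-0.005,0,-0.4,0],
    [0.115,-0.0125,-0.007,0,-0.55,0],
    [0.15,-0.0125,-0.009,0,-0.7,0],
    [0.185,-0.0125,-0.011,0,-0.85,0],
    [0.22,-0.0125,-0.013,0,-1.0,0],
    [0.245,-0.0125,-0.0136,0,-1.15,0],
    [0.2483,-0.0125,-0.0136,0,-1.1679,0],
    [0.2483,-0.0125,-0.0136,0,-1.1679,0]
  ]
}}

```text
time: 47.65
tool_pos: [494.2, 56.9, 262.3]
tcp_rot: [-89.9, -0.0, -35.4]
ft_force: [0.3, -0.3, 0.5]
finger_gap: 34.4
```

```bash
python3 look.py k6; python3 - <<'E'
from h import *
import pickle
c,im=pickle.load(open("k5.pkl","rb"))
print("L",WB(onz("wrist",(400/1.42857,353/1.42857),152.5,c)), WB(onz("wrist",(388/1.42857,230/1.42857),130,c)))
meas()
plan([BW(-42,-152,201,60)])
E
```

```text
t 47.65 pos [494.2  56.9 262.3] rot [-89.9  -0.  -35.4] d [0.3 0.3 0.4] F [ 0.3 -0.3  0.5] gap 34.4 oh 72.6
L [-0.25522972 94.10516755 72.5       ] [  0.18129392 139.06707446  50.        ]
[0.0002, 0.0613, -0.0007, -0.001, -0.0022, -0.0001]
```

View pics/k6.png

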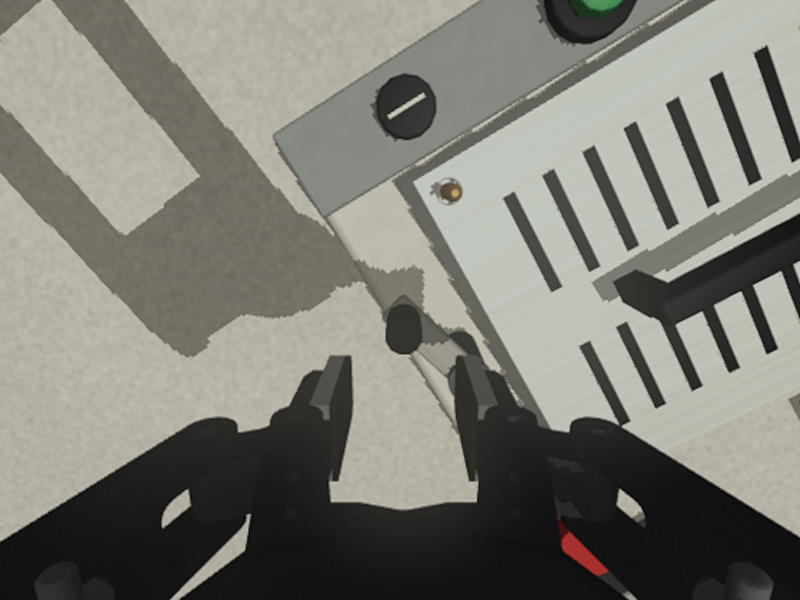

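```bash
python3 - <<'E'
from h import *
import pickle
c,im=pickle.load(open("k6.pkl","rb"))
print("R",WB(onz("wrist",(403/1.42857,338/1.42857),152.5,c)))
meas()
plan([BW(-43,-152.5,201,60)])
E
```

```text
R [ -43.64806706 -149.84590443   72.5       ]
[-0.0005, 0.0613, -0.0016, -0.001, -0.0022, -0.0001]
```

>>> {"api": "arm_command", "payload": {
  "increments": [
    [-0.0005,0.01,-0.001,0,-0.0022,0],
    [-0.0005,0.02,-0.001,0,-0.0022,0],
    [-0.0005,0.032,-0.001,-0.001,-0.0022,0],
    [-0.0005,0.043,-0.001,-0.001,-0.0022,0],
    [-0.0005,0.05,-0.001,-0.001,-0.0022,0],
    [-0.0005,0.055,-0.001,-0.001,-0.0022,0],
    [-0.0005,0.06,-0.001,-0.001,-0.0022,0],
    [-0.0005,0.0613,-0.001,-0.001,-0.0022,0],
    [-0.0005,0.0613,-0.001,-0.001,-0.0022,0],
    [-0.0005,0.0613,-0.001,-0.001,-0.0022,0]
  ]
}}

```text
time: 48.95
tool_pos: [493.3, 56.1, 201.3]
tcp_rot: [-90.0, -0.0, -35.1]
ft_force: [-0.3, -0.2, -0.1]
finger_gap: 34.0
```

```bash
python3 look.py k7; python3 - <<'E'
from h import *
meas()
def A(th,dy): t=np.radians(th); return BW(45*np.cos(t),-138+45*np.sin(t),201,dy)
plan([A(t,d) for t,d in zip(np.linspace(192,135,8),np.linspace(60,30,8))])
E
```

```text
t 48.95 pos [493.3  56.1 201.3] rot [-90.   -0.  -35.1] d [ 0.4 -0.1  0.3] F [-0.3 -0.2 -0.1] gap 34.0 oh 72.6
[-0.0037, 0.0002, 0.0038, 0.0001, 0.0021, 0.0004]
[-0.0077, 0.0002, 0.0089, 0.0, 0.0769, 0.0004]
[-0.0108, 0.0002, 0.0144, 0.0, 0.1517, 0.0004]
[-0.0132, 0.0002, 0.0203, 0.0, 0.2265, 0.0004]
[-0.0146, 0.0002, 0.0266, 0.0, 0.3013, 0.0004]
[-0.0152, 0.0002, 0.0329, -0.0, 0.3761, 0.0004]
[-0.0149, 0.0002, 0.0393, -0.0, 0.4509, 0.0004]
[-0.0137, 0.0002, 0.0456, -0.0, 0.5257, 0.0004]
```

View pics/k7.png

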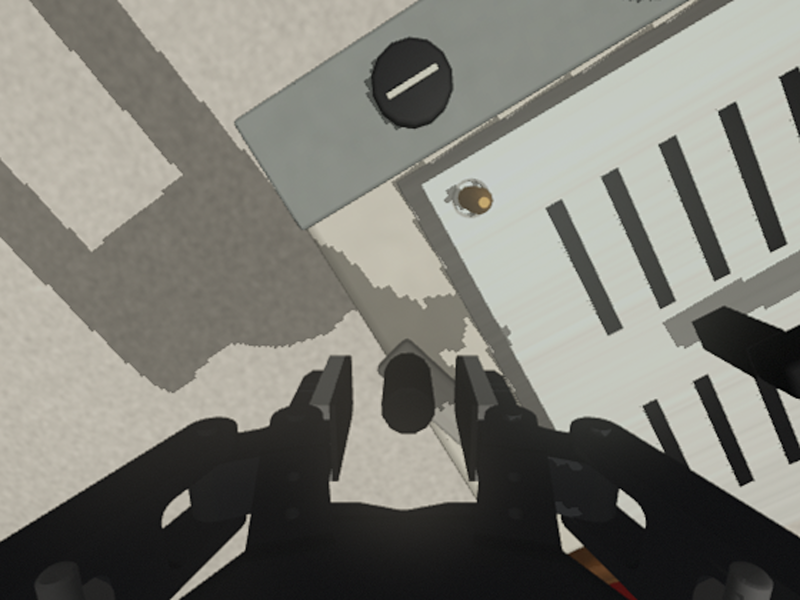

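>>> {"api": "arm_command", "payload": {
  "increments": [
    [0,0,0,0,0,0],
    [-0.002,0,0.002,0,0,0],
    [-0.0037,0,0.0038,0,0.0021,0],
    [-0.0077,0,0.0089,0,0.0769,0],
    [-0.0108,0,0.0144,0,0.1517,0],
    [-0.0132,0,0.0203,0,0.2265,0],
    [-0.0146,0,0.0266,0,0.3013,0],
    [-0.0152,0,0.0329,0,0.3761,0],
    [-0.0149,0,0.0393,0,0.4509,0],
    [-0.0137,0,0.0456,0,0.5257,0]
  ],
  "jaw": 0.45
}}

```text
time: 50.25
tool_pos: [506.9, 101.9, 200.1]
tcp_rot: [-90.2, 0.1, -65.4]
ft_force: [-5.1, 1.1, 0.3]
finger_gap: 23.3
```

```bash
python3 look.py k8; python3 - <<'E'
from h import *
meas()
def A(th,dy): t=np.radians(th); return BW(45*np.cos(t),-138+45*np.sin(t),201,dy)
plan([A(t,d) for t,d in zip(np.linspace(129,85,8),np.linspace(26,2,8))])
E
```

```text
t 50.25 pos [506.9 101.9 200.1] rot [-90.2   0.1 -65.4] d [-1.3  0.6 -1. ] F [-5.1  1.1  0.3] gap 23.3 oh 72.6
[0.0002, -0.0008, 0.0049, 0.0022, 0.0642, -0.0011]
[-0.0004, -0.0008, 0.0098, 0.0023, 0.124, -0.0011]
[-0.0004, -0.0008, 0.0147, 0.0023, 0.1838, -0.001]
[0.0002, -0.0008, 0.0196, 0.0023, 0.2437, -0.0009]
[0.0013, -0.0008, 0.0244, 0.0024, 0.3035, -0.0009]
[0.0029, -0.0008, 0.0291, 0.0024, 0.3634, -0.0008]
[0.005, -0.0008, 0.0335, 0.0024, 0.4232, -0.0007]
[0.0076, -0.0009, 0.0378, 0.0024, 0.483, -0.0007]
```

View pics/k8.png

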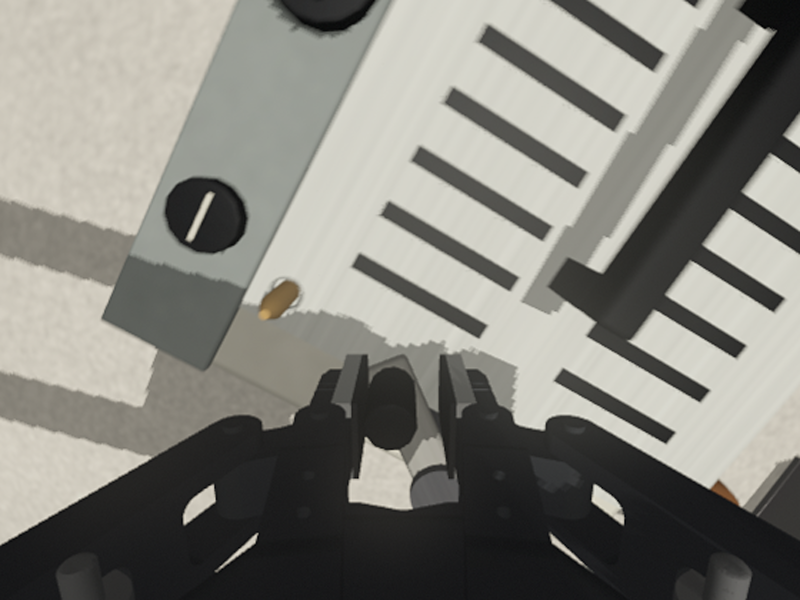

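>>> {"api": "arm_command", "payload": {
  "increments": [
    [0.0002,-0.0008,0.0049,0.002,0.0642,0],
    [-0.0004,-0.0008,0.0098,0.002,0.124,0],
    [-0.0004,-0.0008,0.0147,0.002,0.1838,0],
    [0.0002,-0.0008,0.0196,0.002,0.2437,0],
    [0.0013,-0.0008,0.0244,0.002,0.3035,0],
    [0.0029,-0.0008,0.0291,0.002,0.3634,0],
    [0.005,-0.0008,0.0335,0.002,0.4232,0],
    [0.0076,-0.0008,0.0378,0.002,0.483,0],
    [0.0076,-0.0008,0.0378,0.002,0.483,0],
    [0.0076,-0.0008,0.0378,0.002,0.483,0]
  ]
}}

```text
time: 51.55
tool_pos: [545.6, 110.2, 201.7]
tcp_rot: [-89.9, 0.0, -92.8]
ft_force: [-0.4, -0.2, -0.8]
finger_gap: 24.0
```

```bash
python3 look.py k9; python3 - <<'E'
from h import *
meas()
def A(th,z): t=np.radians(th); return BW(45*np.cos(t),-138+45*np.sin(t),z,2)
plan([A(88,201),A(88,260)])
plan([BW(-60,-20,300,0)])
E
```

```text
t 51.55 pos [545.6 110.2 201.7] rot [-89.9   0.  -92.8] d [ 0.5 -0.8  0.7] F [-0.4 -0.2 -0.8] gap 24.0 oh 72.6
[-0.001, 0.0008, -0.0029, -0.002, 0.0073, -0.0001]
[-0.001, -0.0582, -0.0028, -0.002, 0.0073, -0.0001]
[-0.0751, -0.04, -0.059, 0.0, 0.0349, 0.0]
```

View pics/k9.png

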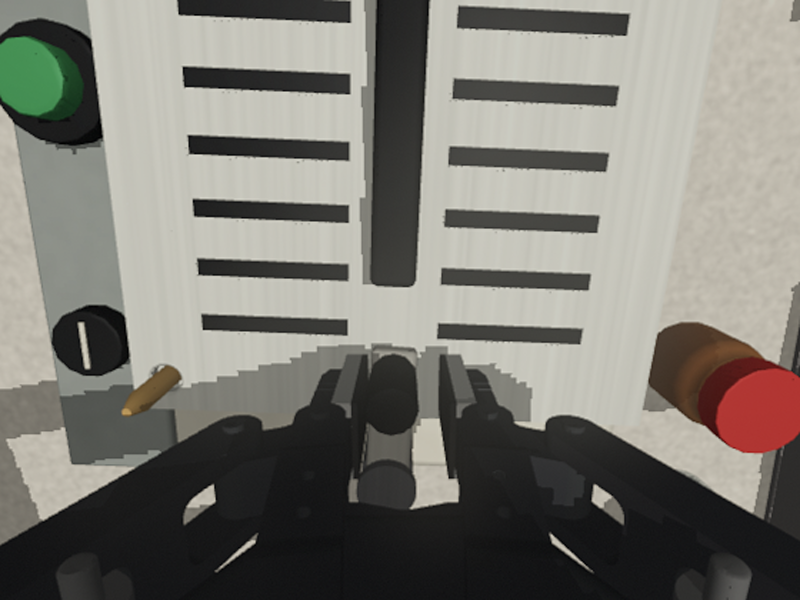

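>>> {"api": "arm_command", "payload": {
  "increments": [
    [-0.001,0,-0.0028,-0.002,0.007,0],
    [-0.001,0,-0.0028,-0.002,0.007,0],
    [-0.001,-0.015,-0.0028,-0.002,0.007,0],
    [-0.001,-0.03,-0.0028,-0.002,0.007,0],
    [-0.001,-0.0582,-0.0028,-0.002,0.007,0],
    [-0.025,-0.07,-0.02,-0.002,0.02,0],
    [-0.05,-0.085,-0.04,-0.002,0.035,0],
    [-0.076,-0.0982,-0.0618,-0.002,0.042,0],
    [-0.076,-0.0982,-0.0618,-0.002,0.042,0],
    [-0.076,-0.0982,-0.0618,-0.002,0.042,0]
  ],
  "jaw": 0.2
}}

```text
time: 52.85
tool_pos: [488.0, 189.1, 300.6]
tcp_rot: [-89.9, 0.0, -95.3]
ft_force: [0.6, 0.3, -1.1]
finger_gap: 34.3
```

```bash
python3 look.py m1; python3 - <<'E'
from h import *
im=r.snapshot("scene"); save(cv2.resize(im[190:330,220:420],(800,560),interpolation=cv2.INTER_CUBIC),"m1b")
E
```

```text
t 52.85 pos [488.  189.1 300.6] rot [-89.9   0.  -95.3] d [-0.1 -0.6  0.6] F [ 0.6  0.3 -1.1] gap 34.3 oh 72.6
```

View pics/m1.png

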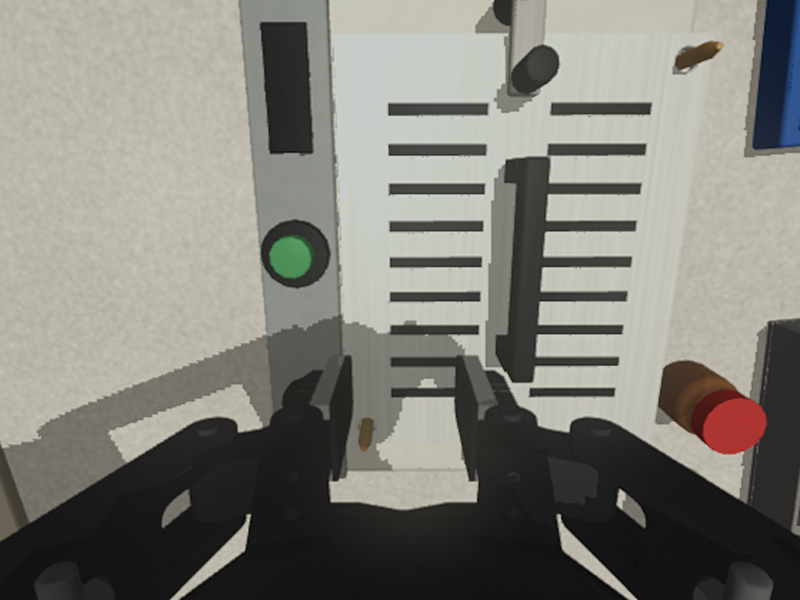

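View pics/m1b.png

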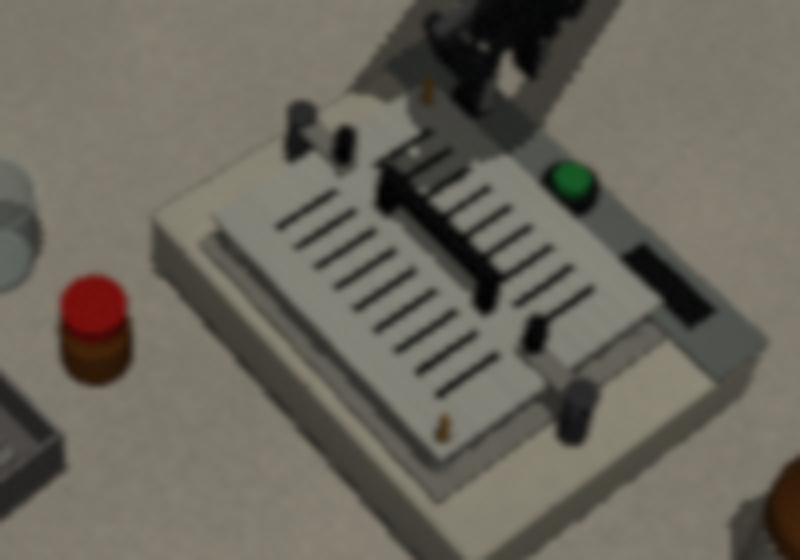

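```bash
python3 - <<'E'
from h import *
import pickle
for n,p in dict(R=(345,130),L=(537,320)).items(): print(n,WB(onz("scene",(220+p[0]/4,190+p[1]/4),152.5)))
c,im=pickle.load(open("m1.pkl","rb"))
def rayc(p): return ray("wrist",p,c)
o1,d1=ray("wrist",(291/1.42857,257/1.42857),c); o2,d2=ray("scene",(220+573/4,190+178/4))
A=np.zeros((3,3));b=np.zeros(3)
for o,d in((o1,d1),(o2,d2)): M=np.eye(3)-np.outer(d,d);A+=M;b+=M@o
P=np.linalg.solve(A,b);print(P,WB(P))
for z in (85,90,95): print(z,WB(onz("wrist",(291/1.42857,257/1.42857),z,c)))
meas(); plan([BW(-125.5,-1,190,0)])
E
```

```text
R [  1.14177132 -94.41667328  72.5       ]
L [ 0.635239   91.59238781 72.5       ]
[422.50409285 215.50235492  95.91501389] [-127.71068946   -0.30566585   15.91501389]
85 [-130.42227024   -2.12058838    5.        ]
90 [-129.19221462   -1.27326051   10.        ]
95 [-127.96215901   -0.42593264   15.        ]
[-0.02, 0.1097, -0.0654, 0.0004, -0.0021, 0.0002]
```

```bash
python3 - <<'E'
from h import *
meas(); plan([BW(-128,-0.5,190,0),BW(-128,-0.5,175,0)])
E
```

```text
[-0.0205, 0.1097, -0.0679, 0.0004, -0.0021, 0.0002]
[-0.0205, 0.1247, -0.0679, 0.0004, -0.0021, 0.0002]
```

>>> {"api": "arm_command", "payload": {
  "increments": [
    [-0.01,0.01,-0.03,0,-0.002,0],
    [-0.0205,0.02,-0.0679,0,-0.002,0],
    [-0.0205,0.05,-0.0679,0,-0.002,0],
    [-0.0205,0.08,-0.0679,0,-0.002,0],
    [-0.0205,0.1,-0.0679,0,-0.002,0],
    [-0.0205,0.1097,-0.0679,0,-0.002,0],
    [-0.0205,0.115,-0.0679,0,-0.002,0],
    [-0.0205,0.1247,-0.0679,0,-0.002,0],
    [-0.0205,0.1247,-0.0679,0,-0.002,0],
    [-0.0205,0.1247,-0.0679,0,-0.002,0]
  ],
  "jaw": 1
}}

```text
time: 54.2
tool_pos: [422.1, 216.1, 175.5]
tcp_rot: [-90.0, 0.0, -95.2]
ft_force: [-0.2, -0.0, 0.2]
finger_gap: -0.2
```

```bash
python3 look.py m2; python3 - <<'E'
from h import *
im=r.snapshot("scene"); save(cv2.resize(im[190:290,300:440],(800,571),interpolation=cv2.INTER_CUBIC),"m2b")
E
```

```text
t 54.2 pos [422.1 216.1 175.5] rot [-90.    0.  -95.2] d [-0.1  0.8  0.5] F [-0.2 -0.   0.2] gap -0.2 oh 72.6
```

View pics/m2.png

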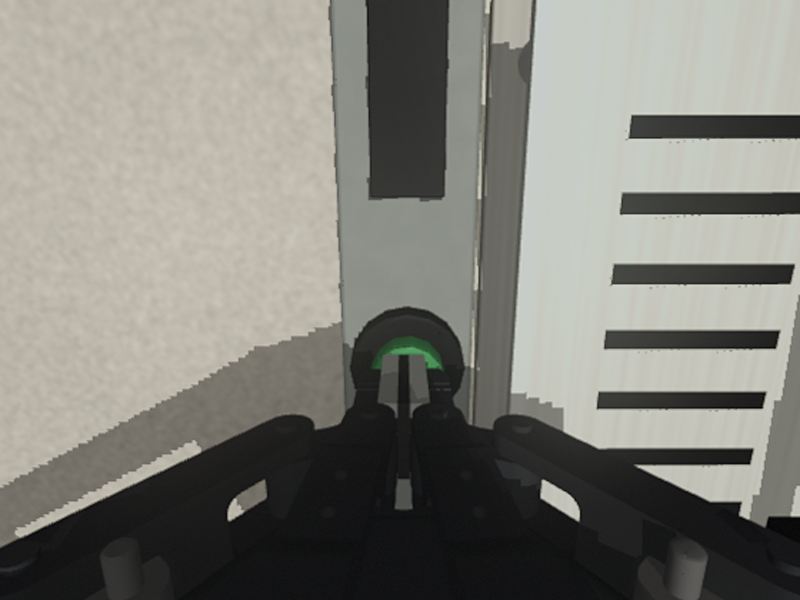

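View pics/m2b.png

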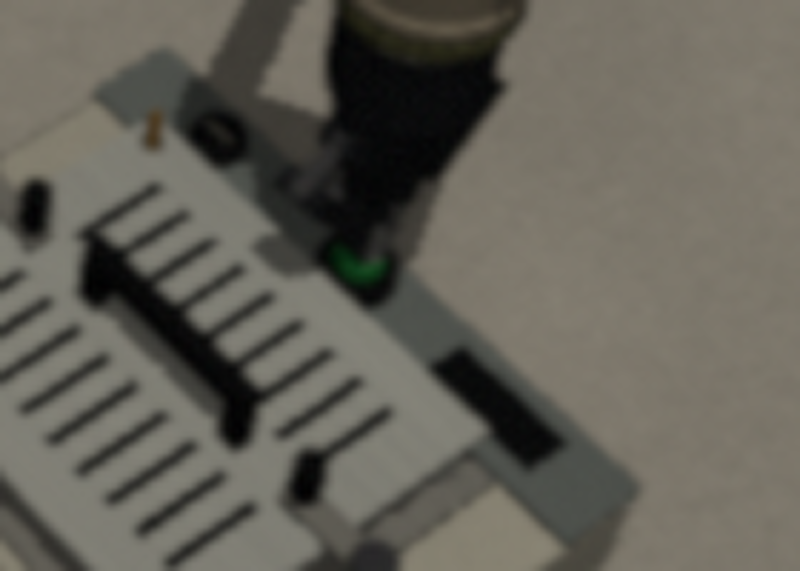

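>>> {"api": "arm_command", "payload": {
  "increments": [
    [0,0.001,0,0,0,0],
    [0,0.002,0,0,0,0],
    [0,0.003,0,0,0,0],
    [0,0.004,0,0,0,0],
    [0,0.005,0,0,0,0],
    [0,0.006,0,0,0,0],
    [0,0.007,0,0,0,0],
    [0,0.008,0,0,0,0],
    [0,0.008,0,0,0,0],
    [0,0.008,0,0,0,0]
  ]
}}

```text
time: 55.55
tool_pos: [422.2, 216.2, 168.5]
tcp_rot: [-90.0, 0.0, -95.2]
ft_force: [-4.5, -1.5, 15.8]
finger_gap: 0.1
```

```bash
python3 look.py m3; python3 - <<'E'
from h import *
import pickle
a=pickle.load(open("m2.pkl","rb"))[1][200:300,230:350]; b=pickle.load(open("m3.pkl","rb"))[1][200:300,230:350]
save(cv2.resize(np.hstack([a,b]),(800,333),interpolation=cv2.INTER_CUBIC),"m3c")
E
```

```text
t 55.55 pos [422.2 216.2 168.5] rot [-90.    0.  -95.2] d [-0.   0.9 -6.6] F [-4.5 -1.5 15.8] gap 0.1 oh 72.6
```

View pics/m3c.png

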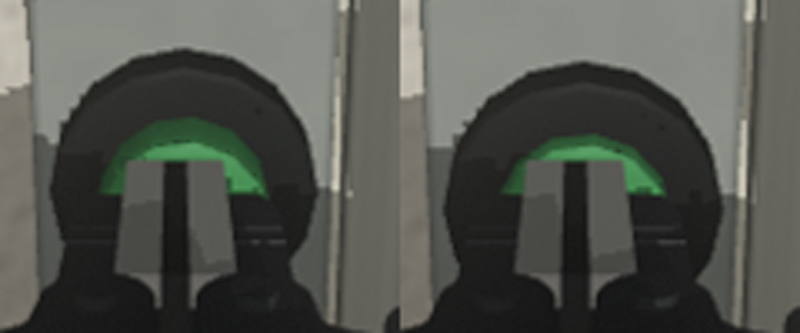

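>>> {"api": "arm_command", "payload": {
  "increments": [
    [0,0.0005,0,0,0,0],
    [0,0.0008,0,0,0,0],
    [0,0.0008,0,0,0,0],
    [0,0.0008,0,0,0,0],
    [0,-0.001,0,0,0,0],
    [0,-0.003,0,0,0,0],
    [0,-0.005,0,0,0,0],
    [0,-0.007,0,0,0,0],
    [0,-0.008,0,0,0,0],
    [0,-0.008,0,0,0,0]
  ]
}}

```text
time: 56.85
tool_pos: [421.5, 215.8, 174.6]
tcp_rot: [-90.1, -0.0, -95.2]
ft_force: [0.0, 0.1, 0.7]
finger_gap: 0.2
```

```bash
python3 look.py m4; python3 - <<'E'
from h import *
import pickle
a=pickle.load(open("m2.pkl","rb"))[1][200:300,230:350]; b=pickle.load(open("m4.pkl","rb"))[1][200:300,230:350]
save(cv2.resize(np.hstack([a,b]),(800,333),interpolation=cv2.INTER_CUBIC),"m4c")
E
```

```text
t 56.85 pos [421.5 215.8 174.6] rot [-90.1  -0.  -95.2] d [-0.7  0.5 -0.4] F [0.  0.1 0.7] gap 0.2 oh 72.6
```

View pics/m4c.png

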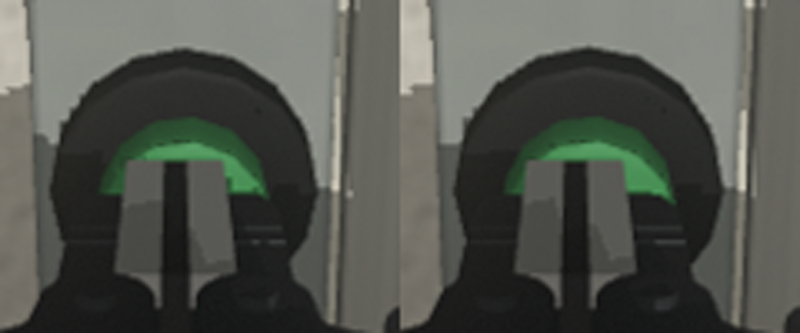

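>>> {"api": "arm_command", "payload": {
  "increments": [
    [0,0.001,0,0,0,0],
    [0,0.002,0,0,0,0],
    [0,0.003,0,0,0,0],
    [0,0.003,0,0,0,0],
    [0,0.003,0,0,0,0],
    [0,0.003,0,0,0,0],
    [0,0.003,0,0,0,0],
    [0,0.003,0,0,0,0],
    [0,0.003,0,0,0,0],
    [0,0.003,0,0,0,0]
  ]
}}

```text
time: 58.15
tool_pos: [421.9, 216.0, 172.1]
tcp_rot: [-90.0, 0.0, -95.2]
ft_force: [-2.1, -1.2, 3.0]
finger_gap: 0.1
```

>>> {"api": "arm_command", "payload": {
  "increments": [
    [0,0.001,0,0,0,0],
    [0,0.002,0,0,0,0],
    [0,0.002,0,0,0,0],
    [0,0.002,0,0,0,0],
    [0,0.002,0,0,0,0],
    [0,0.002,0,0,0,0],
    [0,0.002,0,0,0,0],
    [0,0.002,0,0,0,0],
    [0,0.002,0,0,0,0],
    [0,0.002,0,0,0,0]
  ]
}}

```text
time: 59.4
tool_pos: [422.0, 216.1, 170.2]
tcp_rot: [-90.0, 0.0, -95.2]
ft_force: [-1.5, -0.4, 3.5]
finger_gap: -0.2
```

>>> {"api": "arm_command", "payload": {
  "increments": [
    [0,0.001,0,0,0,0],
    [0,0.002,0,0,0,0],
    [0,0.003,0,0,0,0],
    [0,0.0035,0,0,0,0],
    [0,0.0035,0,0,0,0],
    [0,0.0035,0,0,0,0],
    [0,0.0035,0,0,0,0],
    [0,0.0035,0,0,0,0],
    [0,0.0035,0,0,0,0],
    [0,0.0035,0,0,0,0]
  ]
}}

```text
time: 60.65
tool_pos: [422.1, 216.2, 168.4]
tcp_rot: [-90.0, 0.0, -95.2]
ft_force: [-9.0, -3.3, 20.8]
finger_gap: 0.1
```

>>> {"api": "arm_command", "payload": {
  "increments": [
    [0,-0.003,0,0,0,0],
    [0,-0.006,0,0,0,0],
    [0,-0.012,0,0,0,0],
    [0,-0.03,0,0,0,0],
    [0,-0.06,0,0,0,0],
    [0,-0.09,0,0,0,0],
    [0,-0.12,0,0,0,0],
    [0,-0.14,0,0,0,0],
    [0,-0.15,0,0,0,0],
    [0,-0.15,0,0,0,0]
  ]
}}

```text
time: 61.9
tool_pos: [422.2, 216.1, 317.4]
tcp_rot: [-89.9, 0.0, -95.2]
ft_force: [0.4, 0.9, 0.3]
finger_gap: 0.1
```

```bash
python3 look.py n1; python3 - <<'E'
from h import *
im=r.snapshot("scene"); save(cv2.resize(im[80:400,120:480],(675,600),interpolation=cv2.INTER_CUBIC),"n1b")
E
```

```text
t 61.9 pos [422.2 216.1 317.4] rot [-89.9   0.  -95.2] d [-1.000e-01  7.000e-01  1.424e+02] F [0.4 0.9 0.3] gap 0.1 oh 72.6
```

View pics/n1.png

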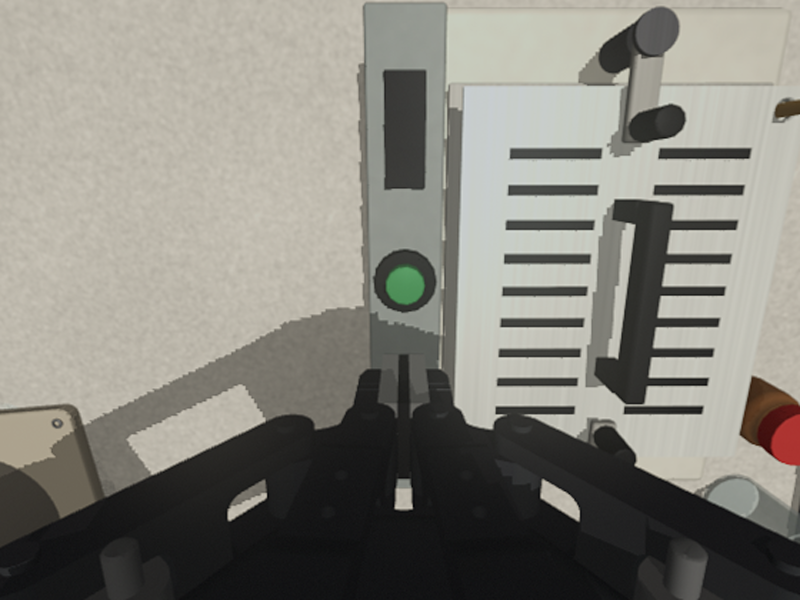

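View pics/n1b.png

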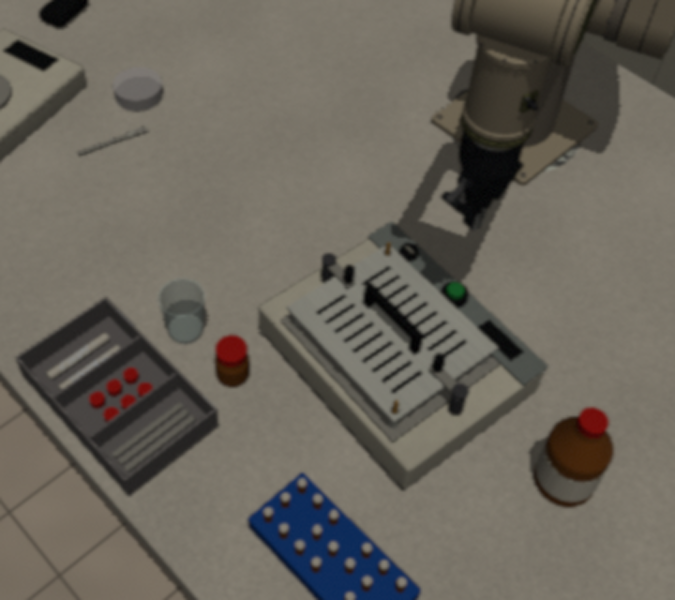

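Both pins stand through the plate, both keepers point straight in, the button is up, and the bystanders are standing where they were.

```bash
python3 -c "
from bench import r
print(r.hand_in())"
```

```text
the job is handed in; nothing more can be done
None
```

The job is done and handed in at about 62 s of the 208 s allowed; the hand-in gave no verdict.

- **Slices:** There were seven. I moved six and left one where it lay, in a single layer with at least one in each quarter and centres about 48 mm or more apart. The last measurement was just before the plate went on. After that they are hidden, so I could not check them again.
- **Plate:** It had been knocked a few centimetres before I reached it, so I measured it again before gripping. It went over both pins without any side load. An image fit puts its underside at 109.4 mm, where 110 mm is fully home, within 1 mm sideways. The yaw fit was off by about 0.4°, with image errors up to 4 pixels at one corner.
- **Keepers:** Both arms point straight in. The knobs measured at about (0, +94) and (+1, −94) mm from the bed centre, close to 2.07 rad.
- **Start button:** I pressed it after the keepers were in. The force was about 3 N through its travel, then rose sharply to 16–21 N at its end stop. I pressed it a second time to confirm it had bottomed out. It sprang back both times.
- **Other things:** They stand where they were by eye in the last scene picture, and the arm is clear of everything. I saw no grip slackening during the run.

One reading disagreed: the fingertips seem to reach a few millimetres further than the stated 72.6 mm when shut. This showed up as a light press of 9–14 N when I set down the first two slices.

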